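# Brush out the mixing cups and load the roller rack

### The arm

A 6-joint arm with a two-finger parallel gripper is mounted at the origin on the work surface. World frame = base frame: x ahead of the robot, y to its left, z up, the work surface at z = 0. Lengths are in m, angles in rad, forces in N, time in s.
With the tool pointing down it reaches from about 0.4 to 0.825 m from the base axis. Payload 7 kg.
Tool frame: the origin (TCP) lies at the centre of the arm's flange, where the gripper is bolted on; the fingertips stand 178 mm ahead of it and the grasp point (between the pads) lies 159 mm ahead of it; z points along the fingers, y is the direction in which the jaws open and shut (so a half turn about z gives the same grasp; the last joint's range is limited). The gripper opens to 88 mm and grips with 3 to 60 N. Pads are 19 mm wide; open, the fingers measure 130 mm over their backs; the gripper's body (78 mm by 193 mm) begins 47 mm behind the grasp point.
Start: joints at [-1.052, 0.359, 0.012, 0, -1.224, -0.288], TCP at [0.154, -0.657, 0.405] pointing down, gripper open.
Joint ranges: [-3.07, 3.07], [-1.43, 2.12], [-1.02, 1.25], [-3.03, 1.67], [-3.05, -0], [-3.03, 3.03]. Speed limits (rad/s): [2.39, 2.39, 3.01, 3.14, 3.14, 3.14].

### API

Orientations are given as [roll, pitch, yaw] about the fixed x, y, z axes, in that order (R = Rz(yaw) Ry(pitch) Rx(roll)).
In Python, from station import * gives the robot as it stands.
- The arm moves only by the tool send_rows, never from a script. Its argument "motion" is a list of rows, each an object with "offset": the shift along the tool's x, y, z in cm, a list of three; "turn": the turn about the tool's z in degrees. In form: [{"offset": [x, y, z], "turn": turn}, ...]. A call has 1 to 8 rows; each row is the pose to reach, as a shift and turn from the pose commanded when the call began, along the tool's axes at that moment; what a row does not reach only later rows make up. A row lasts 1/10 s, in which the tool goes at most 50 mm and 8.59 degrees, less where a joint would pass 70% of its speed; a pose out of reach is approached as far as the arm can. A call with a gripper value outside its range is refused whole. "hand" is the opening, from -1 (shut) to 1 (fully open), set as the call begins (left out, the last holds). The fingers move at their own pace and stop on an object; "squeeze" is the grip in N (left out, the last holds). Time passes only in rows, so rows that repeat a pose let the fingers close. It gives the time, the measured TCP pose, the force and the opening at its end, in the units of the state.
- get_state(): the state, without advancing time (a new reading comes with each control period).
- grab_frame(name): name is "scene" or "side" or "wrist"; returns a dict with "frame" (420x560x3 uint8, blue, green, red), "range_z" (420x560 float32, m along the optical axis (not along the pixel's ray), 0 where there is no reading), "vertical_fov" (degrees; the focal length in pixels is half the picture's height over the tangent of half this angle, whatever the lens; pixels are square), "cx", "cy" (the principal point, pixels), "cam_to_world" (4x4, takes a point from camera to world coordinates). Camera axes: x right, y up, looking along -z (the intrinsics and any distortion apply to the point x, -y, -z); pixel columns grow to the right and rows downward; lengths in m; the calibration is good to about 2 mm. The wrist camera is an equidistant fisheye: a pixel r from the principal point sees the ray r / f radians off the axis. A picture is of the moment at which its call begins.
- job_done(): hands the job in, once; it reports no verdict.
The state is a dict: "t": time; "q": joint angles; "qd": joint speeds; "joint_efforts": joint torques, N m; "eef_pos": TCP position; "ee_rot": TCP orientation; "force": force on the tool from outside, world axes, zero at the start; "moment": the same for the moment, N m; "width": finger opening in m.
Only numpy, scipy, OpenCV 4.12 (cv2) and the standard library are available. Lean on these libraries where they do the work, as an engineer would, in place of code of your own. Each camera call takes 0.05 s, during which the arm holds its last target. There are 200 camera calls.

### The job

Lift the loose lid off the tall cup and lay it, knob up, on the cork mat. With the long brush from the pot, scrub out each cup that is there, from the shortest to the tallest: down to the bottom, up to the mouth and down to the bottom again; then stand the brush back in its pot. Only then load every cup upright on the upper half of the sloped roller rack and let it go, so that it rolls down by itself and they all stand in a row against the stop; do not knock over or push away the figurine, the bottle or the spatula.

Things in the scene. Friction and masses are not known exactly. Their poses are not given: they have to be found in the camera images.
- cup_short: the shortest open bare-metal cup, 66 mm high over all, outside diameter 60 mm, inside diameter 54 mm (wall 3 mm, base 6 mm thick), straight sides, about 0.15 kg, stands upright loose on the desk at the start, or is absent (None). Origin at the centre of its underside, z up its axis
- cup_mid: the middle-height open bare-metal cup, 83 mm high over all, outside diameter 60 mm, inside diameter 54 mm (wall 3 mm, base 6 mm thick), straight sides, about 0.15 kg, stands upright loose on the desk at the start, or is absent (None). Origin at the centre of its underside, z up its axis
- cup_tall: the tallest open bare-metal cup, 100 mm high over all, outside diameter 60 mm, inside diameter 54 mm (wall 3 mm, base 6 mm thick), straight sides, about 0.15 kg, stands upright loose on the desk at the start; always present, with the loose lid on it. Origin at the centre of its underside, z up its axis
- cup_short_in (a point): centre of the inside floor of cup_short, 6 mm above its underside
- cup_mid_in (a point): centre of the inside floor of cup_mid, 6 mm above its underside
- cup_tall_in (a point): centre of the inside floor of cup_tall, 6 mm above its underside
- lid: loose black round lid lying on the tall cup's mouth, no latch, 0.05 kg. Origin at the centre of its underside: a plug 47 mm across, 6 mm deep, that hangs inside the mouth; above it a 5 mm flange 66 mm across resting on the rim, then a round knob 20 mm across, from 11 to 35 mm above the origin
- mat: brown cork mat 130 x 130 x 4 mm fixed flat on the desk, where the lid goes. Origin at the centre of its underside
- brush: loose long bottle brush standing head down in its pot: white bristle head 0 to 70 mm from the tip (acts as a rigid cylinder 32 mm across), thin steel shank, square wooden handle 18 x 18 mm from 124 to 210 mm (its end). Origin at the flat tip, z towards the handle, x and y square to the handle's flats. 0.09 kg
- brush_tip (a point): centre of the flat lower end of the bristle head (same as the brush's origin)
- brush_grip (a point): point on the brush's axis in the handle, 180 mm from the tip
- pot: white round pot fixed to the desk, 62 mm high, 72 mm across at the foot, mouth 52 mm inside diameter, inside floor 6 mm above the desk; the brush's home. Origin at the centre of its underside
- rack: gravity roller rack fixed to the desk: a lane of 16 free-turning grey rollers between low aluminium rails, sloping 8 degrees down along the rack's +x. Lane 300 mm long, 74 mm wide inside (one cup wide; three cups and a loading space long); rails stand 13 mm above the roller tops. Origin on the desk under the lane's middle, where roller tops are 75 mm up; z up, y across
- rack_entry (a point): point on the roller tops in the middle of the loading space at the upper end of the lane, about 89 mm above the desk, 250 mm up the lane from the stop; axes as the rack's (x level, down-lane). A cup let go upright here rolls down by itself in about 1 to 3 s
- rack_stop (a point): point at the roller-top level in the middle of the upright stop plate's face at the lower end of the lane, about 54 mm above the desk; plate rises about 50 mm above the rollers. A cup at the stop has its centre 30 mm up-lane from here. Axes as the rack's
- figure: bystander: grey printed figurine 80 mm tall, 48 mm foot, standing on the desk; origin at the centre of its underside
- resin: bystander: black bottle 170 mm tall, 68 mm across, standing; origin at the centre of its underside
- spatula: bystander: spatula lying flat on the desk; origin at its middle underneath, x along it

How it is judged:
On the way, in this order (a step that is already met when the one before it is completed fails the run):
1. brush down at the bottom of the short cup (horizontal distance between brush_tip and cup_short_in below 0.025 m and z of brush_tip in the frame of cup_short_in below 0.01 m), for 0.1 s.
2. brush drawn up to the mouth of the short cup (horizontal distance between brush_tip and cup_short_in below 0.035 m and z of brush_tip in the frame of cup_short_in above 0.045 m), for 0.05 s.
3. brush down at the bottom of the short cup a second time (all of step 1), for 0.1 s.
4. brush down at the bottom of the middle cup (horizontal distance between brush_tip and cup_mid_in below 0.025 m and z of brush_tip in the frame of cup_mid_in below 0.01 m), for 0.1 s.
5. brush drawn up to the mouth of the middle cup (horizontal distance between brush_tip and cup_mid_in below 0.035 m and z of brush_tip in the frame of cup_mid_in above 0.055 m), for 0.05 s.
6. brush down at the bottom of the middle cup a second time (all of step 4), for 0.1 s.
7. brush down at the bottom of the tall cup (horizontal distance between brush_tip and cup_tall_in below 0.025 m and z of brush_tip in the frame of cup_tall_in below 0.01 m), for 0.1 s.
8. brush drawn up to the mouth of the tall cup (horizontal distance between brush_tip and cup_tall_in below 0.035 m and z of brush_tip in the frame of cup_tall_in above 0.065 m), for 0.05 s.
9. brush down at the bottom of the tall cup a second time (all of step 7), for 0.1 s.
10. the brush stands in its pot, let go, before any cup is on the rack (horizontal distance between brush_tip and pot below 0.02 m and height (world z) of brush_tip below 0.02 m and contact force between the fingers and brush below 0.1 N and height (world z) of each of cup_short, cup_mid, cup_tall below 0.03 m), for 0.2 s.
At the end, for the whole second after the job is handed in: Every cup present stands upright (14 deg) and at rest in the rack's lane, within 15 mm of touching the stop or another cup, one of them at the stop; the brush stands in its pot (tip under 20 mm high, within 20 mm of its axis); the lid lies knob up within 50 mm of the mat's centre (horizontal distance between lid and mat below 0.05 m and height (world z) of lid below 0.014 m and angle between lid's own z axis and vertical below 0.2 rad and horizontal distance between brush_tip and pot below 0.02 m and height (world z) of brush_tip below 0.02 m and angle between brush's own z axis and vertical below 0.3 rad and y of cup_short in the frame of rack between -0.02 and 0.02 m and x of cup_short in the frame of rack_stop between -0.185 and 0 m and height (world z) of cup_short between 0.035 and 0.1 m and angle between each of cup_short, cup_mid, cup_tall's own z axis and vertical below 0.25 rad and linear speed of each of cup_short, cup_mid, cup_tall below 0.03 m/s and (x of cup_short in the frame of rack_stop above -0.045 m or distance between cup_short and cup_mid below 0.075 m or distance between cup_short and cup_tall below 0.075 m) and y of cup_mid in the frame of rack between -0.02 and 0.02 m and x of cup_mid in the frame of rack_stop between -0.185 and 0 m and height (world z) of cup_mid between 0.035 and 0.1 m and (x of cup_mid in the frame of rack_stop above -0.045 m or distance between cup_mid and cup_short below 0.075 m or distance between cup_mid and cup_tall below 0.075 m) and y of cup_tall in the frame of rack between -0.02 and 0.02 m and x of cup_tall in the frame of rack_stop between -0.185 and 0 m and height (world z) of cup_tall between 0.035 and 0.1 m and (x of cup_tall in the frame of rack_stop above -0.045 m or distance between cup_tall and cup_short below 0.075 m or distance between cup_tall and cup_mid below 0.075 m) and x of any of cup_short, cup_mid, cup_tall in the frame of rack_stop above -0.045 m).
It fails at once if the figurine is toppled or pushed more than 4 cm (distance of figure from where it was at the start of the episode above 0.04 m or angle between figure's own z axis and vertical above 0.6 rad).
It fails at once if the bottle is toppled or pushed more than 4 cm (distance of resin from where it was at the start of the episode above 0.04 m or angle between resin's own z axis and vertical above 0.6 rad).
It fails at once if the spatula is toppled or pushed more than 4 cm (distance of spatula from where it was at the start of the episode above 0.04 m).
It fails at once if the fingers set down or push an upright cup in the lower part of the rack (centre under 120 mm from the stop) ((contact force between the fingers and cup_short above 0.5 N and angle between cup_short's own z axis and vertical below 0.25 rad and height (world z) of cup_short between 0.03 and 0.085 m and x of cup_short in the frame of rack_stop between -0.12 and 0.01 m and y of cup_short in the frame of rack between -0.04 and 0.04 m) or (contact force between the fingers and cup_mid above 0.5 N and angle between cup_mid's own z axis and vertical below 0.25 rad and height (world z) of cup_mid between 0.03 and 0.085 m and x of cup_mid in the frame of rack_stop between -0.12 and 0.01 m and y of cup_mid in the frame of rack between -0.04 and 0.04 m) or (contact force between the fingers and cup_tall above 0.5 N and angle between cup_tall's own z axis and vertical below 0.25 rad and height (world z) of cup_tall between 0.03 and 0.085 m and x of cup_tall in the frame of rack_stop between -0.12 and 0.01 m and y of cup_tall in the frame of rack between -0.04 and 0.04 m)).
Of cup_short, cup_mid only 1 to 2 are there at a start; the rules pass over those that are not, and their reading is None.
At some moment in a run one of cup_short, cup_mid may be knocked a few centimetres aside while the robot is not near it.
Once in a run the grip may slacken for a moment while it holds something.
It also fails if it takes over 208 s, if anything falls off the work surface, if the arm or the gripper's body presses on something with over 40 N, if the wrist force passes 120 N, or if a joint passes its speed limit or range.

## Working session

There is one attempt and no reset: what is moved stays moved. The work goes in short steps, Python scripts to look and compute and a tool call to move; the robot and the scene stay as the last step left them, time stands still between calls to the robot, and variables do not carry over. Pictures are saved under pics/ and viewed, about 12 in all and at most 16, crops included, and the job is handed in when it is done.

Besides the shell and the picture viewer there is one more tool, called after "Call:" as a command line: name --argument value ..., lists and objects as JSON in quotes. send_rows: Moves the arm, as the interface text tells. Its arguments: {"type":"object","properties":{"motion":{"type":"array"},"hand":{"type":"number"},"squeeze":{"type":"number"}},"required":["motion"]}

```bash
ls; mkdir -p pics; cat > h.py <<'E'
from station import *
import numpy as np, cv2
def K(g): 
    return 210/np.tan(np.radians(g["vertical_fov"])/2)
def pts(g):  # world point map for pinhole cams
    f=K(g); v,u=np.mgrid[0:420,0:560]; d=g["range_z"]
    P=np.stack([(u-g["cx"])/f*d,-(v-g["cy"])/f*d,-d,np.ones_like(d)],-1)
    return (P@np.array(g["cam_to_world"]).T)[...,:3]
E
python3 - <<'E'
from h import *
print(get_state())
for n in ["scene","side","wrist"]:
    g=grab_frame(n); cv2.imwrite(f"pics/{n}0.png",g["frame"]); np.savez(f"{n}0.npz",**g)
    print(n,g["vertical_fov"],g["cx"],g["cy"],np.round(g["cam_to_world"],3).tolist(),[k for k in g])
E
```

```text
pics
{'t': 0.0, 'q': array([-1.05192771e+00,  3.59386119e-01,  1.10788319e-02, -3.53157012e-04,
       -1.22411612e+00, -2.88050653e-01]), 'qd': array([0.0005883 , 0.00042273, 0.0006028 , 0.0011461 , 0.00205401,
       0.00216057]), 'joint_efforts': array([ 7.72927215e-04, -5.82726574e+01,  2.93059230e+01,  6.99738085e+00,
        6.92600326e-03, -1.44515402e-04]), 'eef_pos': array([ 0.15434611, -0.65691895,  0.4037311 ]), 'ee_rot': array([ 3.13993828e+00, -1.43959645e-04, -2.91089484e+00]), 'force': array([-0.1615788 ,  0.44644386,  0.30519678]), 'moment': array([ 0.04075677, -0.01377412,  0.02557892]), 'width': 0.087624077349708}
scene 48.18071095987955 274.7292672156559 214.5577266677376 [[-0.708, -0.404, 0.579, 1.174], [0.706, -0.397, 0.586, 0.627], [-0.007, 0.824, 0.566, 0.737], [0.0, 0.0, 0.0, 1.0]] ['frame', 'range_z', 'vertical_fov', 'cx', 'cy', 'cam_to_world']
side 57.56195894850957 283.25367852003785 212.57493805492783 [[-0.935, 0.233, -0.267, 0.383], [-0.354, -0.61, 0.709, 0.585], [0.002, 0.757, 0.653, 0.637], [0.0, 0.0, 0.0, 1.0]] ['frame', 'range_z', 'vertical_fov', 'cx', 'cy', 'cam_to_world']
wrist 65.70646984690485 270.8017663281159 210.39999268667637 [[-0.229, -0.934, -0.274, 0.081], [0.973, -0.219, -0.066, -0.675], [0.002, -0.282, 0.959, 0.383], [0.0, 0.0, 0.0, 1.0]] ['frame', 'range_z', 'vertical_fov', 'cx', 'cy', 'cam_to_world']
```

View pics/scene0.png

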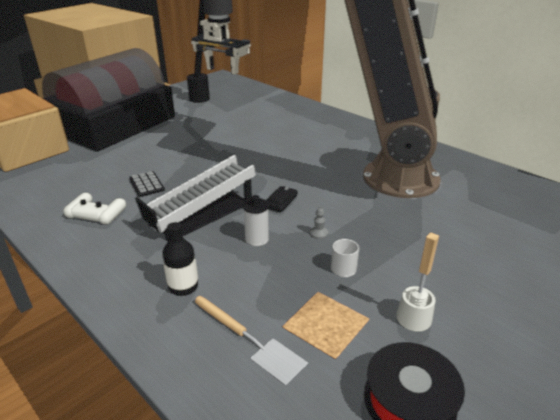

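View pics/side0.png

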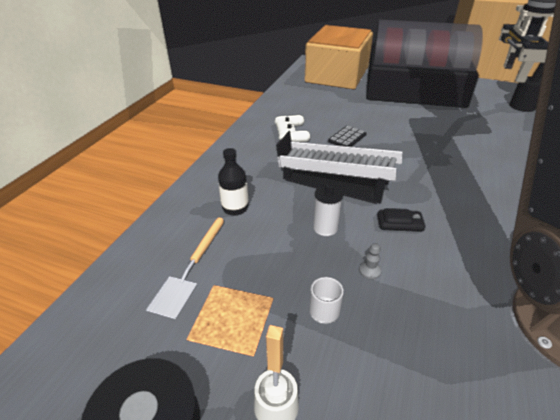

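The scene view shows the lidded tall cup at (257,220), one open cup at (345,258), the pot and brush at (417,308), the mat at (327,322) and the rack at (200,190). In the side view they are at (327,212), (326,300), (276,390), (230,320) and (340,165). Next I measure them.

```bash
cat >> h.py <<'E'
def load(n): return dict(np.load(n+".npz"))
def box(P,lo,hi): 
    return np.all((P>lo)&(P<hi),-1)
def circ(xy):
    A=np.c_[2*xy,np.ones(len(xy))]; s=np.linalg.lstsq(A,(xy**2).sum(1),rcond=None)[0]
    return s[:2],np.sqrt(s[2]+s[:2]@s[:2])
E
python3 - <<'E'
from h import *
from scipy import ndimage
for n in ["scene","side"]:
    g=load(n+"0"); P=pts(g); P[g["range_z"]==0]=9
    desk=box(P,[.1,-.6,-.02],[.9,.5,.015]); print(n,"desk z",np.median(P[desk][:,2]))
    m=box(P,[.15,-.75,.012],[.85,.45,.26])
    L,k=ndimage.label(m)
    for i in range(1,k+1):
        q=P[L==i]
        if len(q)<60: continue
        v,u=np.where(L==i)
        top=q[:,2].max(); t=q[q[:,2]>np.percentile(q[:,2],97)-.006]
        print(i,len(q),"px",int(u.mean()),int(v.mean()),"lo",q.min(0).round(3),"hi",q.max(0).round(3),"topc",((t.max(0)+t.min(0))/2).round(3),"circ",[np.round(x,3) for x in circ(t[:,:2])])
    f=g["frame"]; hsv=cv2.cvtColor(f,cv2.COLOR_BGR2HSV)
    b=cv2.inRange(hsv,(8,90,90),(25,255,255)); 
    for c in cv2.findContours(b,0,1)[0]:
        if cv2.contourArea(c)>150:
            mm=np.zeros(b.shape,np.uint8); cv2.drawContours(mm,[c],-1,1,-1); q=P[mm>0]
            print("brown",c.mean(0).round(),cv2.contourArea(c),np.median(q,0).round(3),((q.max(0)+q.min(0))/2).round(3))
E
```

```text
scene desk z -0.000473290476488919
1 75 px 209 63 lo [ 0.157 -0.716  0.223] hi [ 0.185 -0.694  0.26 ] topc [ 0.17  -0.705  0.256] circ [array([ 0.17 , -0.706]), np.float64(0.01)]
3 1636 px 398 140 lo [0.15  0.004 0.13 ] hi [0.205 0.116 0.26 ] topc [0.178 0.055 0.256] circ [array([0.159, 0.046]), np.float64(0.038)]
8 6811 px 206 215 lo [ 0.305 -0.344  0.012] hi [ 0.804 -0.046  0.172] topc [ 0.769 -0.081  0.157] circ [array([ 0.77, -0.08]), np.float64(0.012)]
11 106 px 153 179 lo [ 0.536 -0.575  0.012] hi [ 0.586 -0.469  0.018] topc [ 0.561 -0.522  0.015] circ [array([ 0.568, -0.523]), np.float64(0.034)]
13 215 px 141 182 lo [ 0.561 -0.591  0.012] hi [ 0.633 -0.476  0.019] topc [ 0.597 -0.534  0.015] circ [array([ 0.597, -0.532]), np.float64(0.035)]
20 1072 px 93 208 lo [ 0.692 -0.578  0.012] hi [ 0.837 -0.415  0.047] topc [ 0.782 -0.493  0.042] circ [array([ 0.781, -0.49 ]), np.float64(0.026)]
21 260 px 318 221 lo [ 0.384 -0.01   0.012] hi [0.425 0.026 0.08 ] topc [0.405 0.009 0.076] circ [array([0.405, 0.009]), np.float64(0.006)]
23 1738 px 419 290 lo [0.456 0.31  0.012] hi [0.524 0.
[... 2354 characters left out ...]
loat64(0.028)]
16 2508 px 275 382 lo [0.451 0.311 0.012] hi [0.518 0.377 0.219] topc [0.486 0.343 0.215] circ [array([0.485, 0.344]), np.float64(0.008)]
17 4721 px 149 390 lo [0.582 0.361 0.056] hi [0.741 0.45  0.065] topc [0.661 0.405 0.061] circ [array([0.663, 0.415]), np.float64(0.045)]
brown [[274. 348.]] 630.5 [0.484 0.351 0.192] [4.738 4.608 4.5  ]
brown [[231. 320.]] 3878.5 [0.624 0.228 0.005] [4.777 4.575 4.499]
brown [[206. 240.]] 365.5 [0.767 0.062 0.018] [4.879 4.491 4.499]
brown [[101. 195.]] 27924.5 [ 2.012 -0.708 -0.748] [4.988 3.407 4.117]
brown [[338.  56.]] 3435.0 [ 0.735 -0.924  0.12 ] [4.819 3.406 4.343]
brown [[498.  38.]] 2616.5 [ 0.133 -1.484  0.133] [4.491 3.725 4.458]
```

```bash
python3 - <<'E'
from h import *
for n in ["scene","side"]:
    g=load(n+"0"); P=pts(g); P[g["range_z"]==0]=9
    q=P[box(P,[.36,-.46,.045],[.75,-.17,.14])]
    r=cv2.minAreaRect(q[:,:2].astype(np.float32)*1000); print(n,"rack rect",r)
    # rail/plane: fit z
    a=r[2] if r[1][0]>r[1][1] else r[2]-90
    d=np.array([np.cos(np.radians(a)),np.sin(np.radians(a))]); 
    if d[0]<0:d=-d
    c=np.array(r[0])/1000; s=(q[:,:2]-c)@d; w=(q[:,:2]-c)@np.array([-d[1],d[0]])
    print("dir",np.degrees(np.arctan2(d[1],d[0])))
    for lo in np.arange(-.17,.17,.02):
        m=(s>lo)&(s<lo+.02); 
        if m.sum()<5: continue
        mi=m&(abs(w)<.025)
        print("s%.2f"%(lo+.01),"zmax L/R %.3f %.3f"%tuple(q[m&k,2].max() if (m&k).any() else 0 for k in (w>.03,w<-.03)),"mid med/max",np.round([np.median(q[mi,2]),q[mi,2].max()],3) if mi.any() else 0,"w",w[m].min().round(3),w[m].max().round(3))
    q=P[box(P,[.46,.32,.195],[.52,.37,.23])]; t=q[q[:,2]>q[:,2].max()-.008]
    print("brush top",len(t),cv2.minAreaRect(t[:,:2].astype(np.float32)*1000),t[:,2].max())
    for z in (.13,.15,.17,.19,.21):
        k=P[box(P,[.43,.29,z-.008],[.55,.4,z+.008])]; print(z,k.mean(0).round(4),np.round(((k.max(0)+k.min(0))/2)[:2],4),len(k))
    q=P[box(P,[.43,.29,.05],[.55,.4,.066])]; print("pot rim",circ(q[:,:2]),np.round((q.max(0)+q.min(0))/2,4))
    hsv=cv2.cvtColor(g["frame"],cv2.COLOR_BGR2HSV); m=(cv2.inRange(hsv,(8,90,90),(25,255,255))>0)&box(P,[.5,.1,-.01],[.72,.35,.02])
    print("mat",cv2.minAreaRect(P[m][:,:2].astype(np.float32)*1000),np.median(P[m][:,2]))
E
```

```text
scene rack rect ((559.3025512695312, -287.3436279296875), (101.01309204101562, 326.2507019042969), 86.47139739990234)
dir -3.5286026000976562
s-0.16 zmax L/R 0.109 0.110 mid med/max 0 w -0.047 0.043
s-0.14 zmax L/R 0.108 0.111 mid med/max [0.091 0.096] w -0.048 0.05
s-0.12 zmax L/R 0.105 0.106 mid med/max [0.089 0.093] w -0.051 0.051
s-0.10 zmax L/R 0.102 0.106 mid med/max [0.086 0.09 ] w -0.047 0.044
s-0.08 zmax L/R 0.101 0.099 mid med/max [0.083 0.088] w -0.048 0.044
s-0.06 zmax L/R 0.098 0.098 mid med/max [0.08  0.086] w -0.049 0.045
s-0.04 zmax L/R 0.095 0.094 mid med/max [0.078 0.084] w -0.046 0.044
s-0.02 zmax L/R 0.091 0.093 mid med/max [0.075 0.081] w -0.046 0.046
s-0.00 zmax L/R 0.088 0.089 mid med/max [0.072 0.078] w -0.048 0.045
s0.02 zmax L/R 0.088 0.090 mid med/max [0.069 0.074] w -0.045 0.046
s0.04 zmax L/R 0.085 0.084 mid med/max [0.066 0.07 ] w -0.047 0.046
s0.06 zmax L/R 0.080 0.081 mid med/max [0.063 0.068] w -0.045 0.046
s0.08 zmax L/R 0.079 0.076 mid med/max [0.06  0.065] w -0.048 0.046
s0.10 zmax L/R 0.074 0.076 mid med/max [0.058 0.063] w -0.045 0.046
s0.12 zmax
[... 1975 characters left out ...]
 med/max [0.056 0.08 ] w -0.043 0.047
s0.16 zmax L/R 0.104 0.103 mid med/max [0.089 0.104] w -0.045 0.048
brush top 212 ((485.62677001953125, 342.8359375), (17.986722946166992, 18.634960174560547), 6.610141277313232) 0.2186796539942814
0.13 [0.4831 0.3496 0.1353] [0.4844 0.3454] 30
0.15 [0.4828 0.3495 0.1502] [0.485  0.3452] 95
0.17 [0.4831 0.3497 0.1698] [0.4845 0.345 ] 98
0.19 [0.4829 0.3496 0.19  ] [0.4843 0.3451] 103
0.21 [0.4848 0.3455 0.2137] [0.4855 0.343 ] 274
pot rim (array([0.48528189, 0.34365334]), np.float64(0.027775641596411462)) [0.4852 0.3432 0.058 ]
mat ((610.8992919921875, 225.69000244140625), (163.41912841796875, 143.62673950195312), 4.9713335037231445) 0.004629921565339257
```

View pics/wrist0.png

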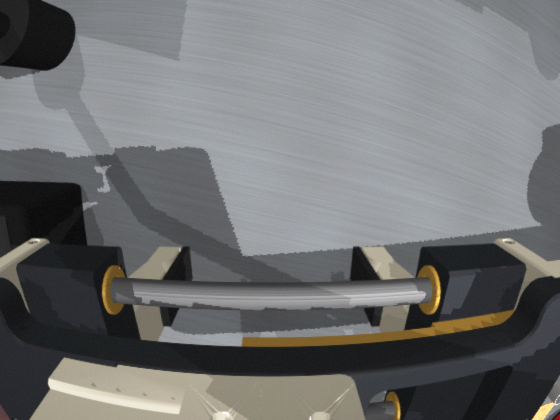

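```bash
cat >> h.py <<'E'
from scipy.spatial.transform import Rotation as R
def to(x,y,z,yaw=None):
    s=get_state(); r=R.from_euler("xyz",s["ee_rot"]); d=r.inv().apply(np.array([x,y,z])-s["eef_pos"])*100
    t=0 if yaw is None else -np.degrees((yaw-s["ee_rot"][2]+np.pi)%(2*np.pi)-np.pi)
    print("offset cm",d.round(2),"turn",round(t,1),"len %.1f"%np.linalg.norm(d),"at",s["eef_pos"].round(4),"rpy",s["ee_rot"].round(4),"w",round(s["width"],4),"F",s["force"].round(1),"t",round(s["t"],1))
E
python3 - <<'E'
from h import *
to(.528,-.09,.405)
g=load("scene0");P=pts(g);P[g["range_z"]==0]=9
for n in("scene","side"):
    g=load(n+"0");P=pts(g);P[g["range_z"]==0]=9
    for zl,zh in((.02,.09),(.11,.14),(.122,.14)):
        q=P[box(P,[.48,-.14,zl],[.59,-.04,zh])]; print(n,len(q),((q.max(0)+q.min(0))/2).round(4),q[:,2].max().round(4),circ(q[:,:2]))
E
```

```text
offset cm [-49.34  46.65  -0.05] turn 0 len 67.9 at [ 0.1544 -0.6569  0.404 ] rpy [ 3.1403e+00 -1.0000e-04 -2.9109e+00] w 0.0874 F [-0.7 -0.1 -0.5] t 0.1
scene 528 [ 0.5364 -0.0853  0.0551] 0.0898 (array([ 0.53040825, -0.09233661]), np.float64(0.02831069687062005))
scene 74 [ 0.5313 -0.0931  0.1199] 0.1296 (array([ 0.53152877, -0.09226915]), np.float64(0.007818781739715994))
scene 43 [ 0.5313 -0.0931  0.1258] 0.1296 (array([ 0.53142374, -0.09231758]), np.float64(0.007658270813628911))
side 573 [ 0.5271 -0.077   0.055 ] 0.09 (array([ 0.52800605, -0.09173578]), np.float64(0.02900573602493304))
side 94 [ 0.5282 -0.0895  0.1211] 0.132 (array([ 0.52783345, -0.08977221]), np.float64(0.00763521928298106))
side 56 [ 0.5286 -0.0895  0.127 ] 0.132 (array([ 0.52796294, -0.08977117]), np.float64(0.00736766836078125))
```

Call:
send_rows --motion '[{"offset":[-49.5,46.5,0],"turn":0},{"offset":[-49.5,46.5,0],"turn":0},{"offset":[-49.5,46.5,0],"turn":0},{"offset":[-49.5,46.5,0],"turn":0},{"offset":[-49.5,46.5,0],"turn":0},{"offset":[-49.5,46.5,0],"turn":0},{"offset":[-49.5,46.5,0],"turn":0},{"offset":[-49.5,46.5,0],"turn":0}]' --hand 1

```text
t: 0.95
eef_pos: [0.3761, -0.3219, 0.4048]
ee_rot: [-3.141, 0.0, -2.911]
force: [1.1, -1.0, -0.4]
width: 0.088
```

```bash
python3 - <<'E'
from h import *
to(.5298,-.0912,.405)
print(get_state()['q'].round(3))
E
```

```text
offset cm [-2.024e+01  1.895e+01 -2.000e-02] turn 0 len 27.7 at [ 0.3761 -0.3219  0.4048] rpy [-3.1415e+00  4.0000e-04 -2.9109e+00] w 0.088 F [ 1.1 -1.  -0.4] t 0.9
[-0.31   0.059 -0.374 -0.    -1.137 -1.03 ]
```

Call:
send_rows --motion '[{"offset":[-20.2,19.0,2],"turn":0},{"offset":[-20.2,19.0,4],"turn":0},{"offset":[-20.2,19.0,4],"turn":0},{"offset":[-20.2,19.0,4],"turn":0},{"offset":[-20.2,19.0,4],"turn":0},{"offset":[-20.2,19.0,4],"turn":0},{"offset":[-20.2,19.0,4],"turn":0},{"offset":[-20.2,19.0,4],"turn":0}]'

```text
t: 1.75
eef_pos: [0.5288, -0.092, 0.3641]
ee_rot: [3.141, -0.001, -2.909]
force: [-0.3, 0.1, -0.0]
width: 0.0877
```

```bash
cat >> h.py <<'E'
def wpts(g):  # equidistant fisheye
    f=K(g); v,u=np.mgrid[0:420,0:560]; a=(u-g["cx"])/f; b=(v-g["cy"])/f; th=np.hypot(a,b); s=np.tan(np.minimum(th,1.4))/np.maximum(th,1e-9)
    d=g["range_z"]; P=np.stack([a*s*d,-b*s*d,-d,np.ones_like(d)],-1)
    P=(P@np.array(g["cam_to_world"]).T)[...,:3]; P[d==0]=9; return P
E
python3 - <<'E'
from h import *
to(.5298,-.0912,.365)
g=grab_frame("wrist"); cv2.imwrite("pics/w1.png",g["frame"]); P=wpts(g)
for zl,zh in((-.01,.01),(.02,.09),(.09,.108),(.122,.14)):
    q=P[box(P,[.48,-.14,zl],[.59,-.04,zh])]
    if len(q)>10: print(len(q),((q.max(0)+q.min(0))/2).round(4),q[:,2].max().round(4),circ(q[:,:2]))
E
```

```text
offset cm [-0.12  0.05 -0.09] turn 0 len 0.2 at [ 0.5288 -0.092   0.3641] rpy [ 3.1414e+00 -1.4000e-03 -2.9092e+00] w 0.0877 F [-0.3  0.1 -0. ] t 1.8
3640 [ 0.535  -0.09    0.0033] 0.0096 (array([ 0.53608365, -0.09055065]), np.float64(0.051256063320076956))
485 [ 0.5101 -0.0964  0.052 ] 0.0839 (array([ 0.52887228, -0.09327202]), np.float64(0.029519380366469238))
4578 [ 0.5289 -0.0934  0.1039] 0.108 (array([ 0.52885408, -0.09328469]), np.float64(0.02453915980720696))
607 [ 0.5284 -0.0935  0.1267] 0.1307 (array([ 0.52791441, -0.09341171]), np.float64(0.0070119679952126085))
```

View pics/w1.png

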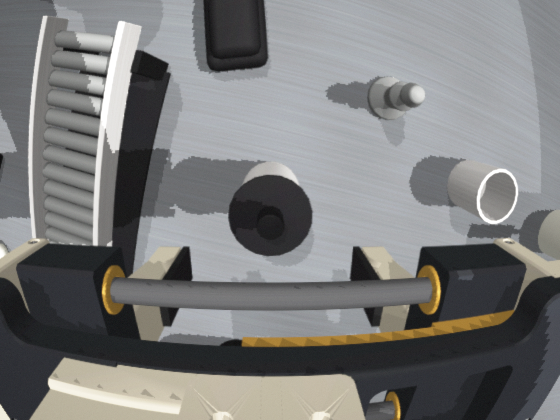

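The wrist view shows the lid at (270,215) with its knob at (268,222), centred between the jaws. I'll descend and grip the knob.

Call:
send_rows --motion '[{"offset":[0,0,3],"turn":0},{"offset":[0,0,6],"turn":0},{"offset":[0,0,7.7],"turn":0},{"offset":[0,0,7.7],"turn":0},{"offset":[0,0,7.7],"turn":0}]'

```text
t: 2.3
eef_pos: [0.5286, -0.0935, 0.2884]
ee_rot: [-3.141, 0.0, -2.912]
force: [0.0, -0.3, -0.2]
width: 0.0875
```

Call:
send_rows --motion '[{"offset":[0,0,0],"turn":0},{"offset":[0,0,0],"turn":0},{"offset":[0,0,0],"turn":0},{"offset":[0,0,0],"turn":0},{"offset":[0,0,0],"turn":0},{"offset":[0,0,0],"turn":0},{"offset":[0,0,0],"turn":0},{"offset":[0,0,0],"turn":0}]' --hand -1 --squeeze 20

```text
t: 3.1
eef_pos: [0.5287, -0.0926, 0.2876]
ee_rot: [-3.142, -0.0, -2.911]
force: [-0.2, 0.9, -0.1]
width: 0.0292
```

Call:
send_rows --motion '[{"offset":[0,0,0],"turn":0},{"offset":[0,0,0],"turn":0},{"offset":[0,0,0],"turn":0},{"offset":[0,0,0],"turn":0}]'

```text
t: 3.5
eef_pos: [0.5287, -0.0926, 0.2876]
ee_rot: [3.142, -0.0, -2.911]
force: [0.4, 0.5, -0.1]
width: 0.0191
```

Call:
send_rows --motion '[{"offset":[0,0,-1],"turn":0},{"offset":[0,0,-3],"turn":0},{"offset":[0,0,-6],"turn":0},{"offset":[0,0,-6],"turn":0},{"offset":[0,0,-6],"turn":0}]'

```text
t: 4.0
eef_pos: [0.5288, -0.0926, 0.3489]
ee_rot: [3.142, 0.002, -2.911]
force: [0.5, -0.4, -0.7]
width: 0.0195
```

```bash
python3 - <<'E'
from h import *
to(.6265,.224,.350)
for n in("scene","side"):
    g=grab_frame(n); cv2.imwrite(f"pics/{n}1.png",g["frame"]);P=pts(g);P[g["range_z"]==0]=9
    q=P[box(P,[.48,-.14,.09],[.59,-.04,.101])];print(n,len(q),circ(q[:,:2]))
    hsv=cv2.cvtColor(g["frame"],cv2.COLOR_BGR2HSV); m=((cv2.inRange(hsv,(8,80,80),(25,255,255))>0)&box(P,[.5,.12,-.01],[.72,.35,.02])).astype(np.uint8)
    c=max(cv2.findContours(m,0,1)[0],key=cv2.contourArea); v=c[:,0]; q=P[v[:,1],v[:,0]]; print("mat",cv2.minAreaRect(q[:,:2].astype(np.float32)*1000))
E
```

```text
offset cm [-16.75  28.59  -0.07] turn 0 len 33.1 at [ 0.5288 -0.0926  0.3489] rpy [ 3.1416e+00  2.4000e-03 -2.9109e+00] w 0.0195 F [ 0.5 -0.4 -0.7] t 4.0
scene 185 (array([ 0.5303544 , -0.09227028]), np.float64(0.02834777495392927))
mat ((625.8867797851562, 219.80126953125), (134.75502014160156, 130.99929809570312), 6.45137882232666)
side 217 (array([ 0.52786775, -0.09113132]), np.float64(0.028250105882635573))
mat ((626.684814453125, 219.6308135986328), (132.2101287841797, 133.976318359375), 6.361748218536377)
```

Call:
send_rows --motion '[{"offset":[-16.6,28.2,0],"turn":0},{"offset":[-16.6,28.2,0],"turn":0},{"offset":[-16.6,28.2,0],"turn":0},{"offset":[-16.6,28.2,0],"turn":0},{"offset":[-16.6,28.2,0],"turn":0},{"offset":[-16.6,28.2,0],"turn":0},{"offset":[-16.6,28.2,4],"turn":0},{"offset":[-16.6,28.2,8],"turn":0}]'

```text
t: 4.9
eef_pos: [0.6266, 0.2238, 0.2662]
ee_rot: [3.141, 0.002, -2.907]
force: [-1.7, -0.4, -1.7]
width: 0.0196
```

Call:
send_rows --motion '[{"offset":[0,0,3],"turn":0},{"offset":[0,0,5],"turn":0},{"offset":[0,0,6.5],"turn":0},{"offset":[0,0,6.9],"turn":0},{"offset":[0,0,6.9],"turn":0},{"offset":[0,0,6.9],"turn":0}]'

```text
t: 5.5
eef_pos: [0.626, 0.2199, 0.1989]
ee_rot: [3.142, 0.0, -2.911]
force: [-0.1, -0.3, -0.2]
width: 0.0196
```

```bash
python3 - <<'E'
from h import *
to(.626,.220,.1976)
E
```

```text
offset cm [-0.    0.01  0.13] turn 0 len 0.1 at [0.626  0.2199 0.1989] rpy [ 3.1415e+00  5.0000e-04 -2.9109e+00] w 0.0196 F [-0.1 -0.3 -0.2] t 5.5
```

Call:
send_rows --motion '[{"offset":[0,0,0.1],"turn":0},{"offset":[0,0,0.1],"turn":0}]'

```text
t: 5.7
eef_pos: [0.6259, 0.2199, 0.1979]
ee_rot: [3.141, 0.0, -2.911]
force: [-0.1, -0.6, -0.6]
width: 0.0191
```

Call:
send_rows --motion '[{"offset":[0,0,0],"turn":0},{"offset":[0,0,0],"turn":0},{"offset":[0,0,0],"turn":0},{"offset":[0,0,0],"turn":0},{"offset":[0,0,-3],"turn":0},{"offset":[0,0,-8],"turn":0},{"offset":[0,0,-13],"turn":0},{"offset":[0,0,-18],"turn":0}]' --hand 0.2

```text
t: 6.5
eef_pos: [0.6256, 0.2197, 0.3796]
ee_rot: [-3.141, -0.0, -2.911]
force: [0.5, 0.5, 0.1]
width: 0.0526
```

```bash
python3 - <<'E'
from h import *
to(.4865,.343,.40,-np.pi+np.radians(8))
for n in("scene","side"):
    g=grab_frame(n); cv2.imwrite(f"pics/{n}2.png",g["frame"]);P=pts(g);P[g["range_z"]==0]=9
    q=P[box(P,[.55,.14,.008],[.7,.3,.06])];t=q[q[:,2]>.03];print(n,len(q),"lid",((q.max(0)+q.min(0))/2)[:2].round(4),q[:,2].max().round(4),"knob",((t.max(0)+t.min(0))/2)[:2].round(4))
    q=P[box(P,[.38,.06,.05],[.55,.22,.07])];print("short",len(q),circ(q[:,:2]))
    q=P[box(P,[.43,.29,.205],[.55,.4,.24])];print("brush",((q.max(0)+q.min(0))/2).round(4))
E
```

```text
offset cm [10.72 15.19 -2.04] turn 5.2 len 18.7 at [0.6256 0.2197 0.3796] rpy [-3.1414e+00 -2.0000e-04 -2.9107e+00] w 0.0526 F [0.5 0.5 0.1] t 6.5
scene 638 lid [0.632  0.2201] 0.0413 knob [0.6276 0.2208]
short 224 (array([0.46644242, 0.13964079]), np.float64(0.028239647199571574))
brush [0.4887 0.3416 0.2112]
side 823 lid [0.6234 0.2297] 0.0415 knob [0.6245 0.2203]
short 443 (array([0.46348168, 0.14084049]), np.float64(0.028255621671023152))
brush [0.4857 0.343  0.2122]
```

Call:
send_rows --motion '[{"offset":[0,0,-4],"turn":5.2},{"offset":[10.7,15.2,-4],"turn":5.2},{"offset":[10.7,15.2,-4],"turn":5.2},{"offset":[10.7,15.2,-4],"turn":5.2},{"offset":[10.7,15.2,-4],"turn":5.2},{"offset":[10.7,15.2,-4],"turn":5.2},{"offset":[10.7,15.2,-4],"turn":5.2}]'

```text
t: 7.3
eef_pos: [0.4862, 0.344, 0.418]
ee_rot: [3.141, 0.0, -2.999]
force: [1.0, -0.2, -0.5]
width: 0.0523
```

```bash
python3 - <<'E'
from h import *
to(.487,.3425,.345)
g=grab_frame("wrist"); cv2.imwrite("pics/w2.png",g["frame"]); P=wpts(g)
q=P[box(P,[.44,.29,.2],[.54,.4,.225])];print(len(q))
if len(q)>9: print(cv2.minAreaRect(q[:,:2].astype(np.float32)*1000),q[:,2].max())
q=P[box(P,[.43,.28,.05],[.55,.41,.066])];print(len(q),circ(q[:,:2]))
E
```

```text
offset cm [-0.06 -0.16  7.3 ] turn 0 len 7.3 at [0.4862 0.344  0.418 ] rpy [ 3.1413e+00  4.0000e-04 -2.9994e+00] w 0.0523 F [ 1.  -0.2 -0.5] t 7.3
991
((485.69403076171875, 341.54620361328125), (18.06045150756836, 17.74391746520996), 6.752063274383545) 0.217115671796122
1001 (array([0.48564361, 0.34137865]), np.float64(0.028188113344709928))
```

View pics/w2.png

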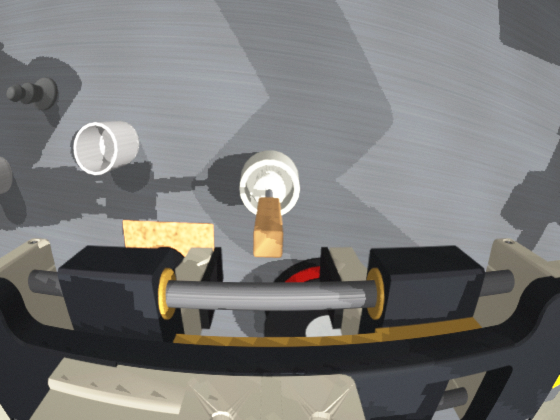

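The handle at (268,227) is centred between the fingers and square to them. I'll descend and grip.

Call:
send_rows --motion '[{"offset":[0,-0.15,2],"turn":-0.8},{"offset":[0,-0.15,4.5],"turn":-0.8},{"offset":[0,-0.15,7.3],"turn":-0.8},{"offset":[0,-0.15,7.3],"turn":-0.8},{"offset":[0,-0.15,7.3],"turn":-0.8}]'

```text
t: 7.85
eef_pos: [0.488, 0.3413, 0.3449]
ee_rot: [-3.14, -0.0, -2.989]
force: [1.3, 0.4, 1.1]
width: 0.0524
```

Call:
send_rows --motion '[{"offset":[0,0,0],"turn":0},{"offset":[0,0,0],"turn":0},{"offset":[0,0,0],"turn":0},{"offset":[0,0,0],"turn":0},{"offset":[0,0,0],"turn":0},{"offset":[0,0,0],"turn":0},{"offset":[0,0,0],"turn":0},{"offset":[0,0,0],"turn":0}]' --hand -1 --squeeze 40

```text
t: 8.65
eef_pos: [0.4871, 0.342, 0.345]
ee_rot: [3.141, 0.0, -2.987]
force: [-0.3, -1.0, 4.0]
width: 0.0178
```

```bash
python3 - <<'E'
from h import *
to(.487,.3425,.430)
E
```

```text
offset cm [ 0.    0.05 -8.5 ] turn 0 len 8.5 at [0.4871 0.342  0.345 ] rpy [ 3.1413e+00  4.0000e-04 -2.9874e+00] w 0.0178 F [-0.3 -1.   4. ] t 8.7
```

Call:
send_rows --motion '[{"offset":[0,0,-2],"turn":0},{"offset":[0,0,-6],"turn":0},{"offset":[0,0,-11],"turn":0},{"offset":[0,0,-11],"turn":0},{"offset":[0,0,-11],"turn":0}]'

```text
t: 9.15
eef_pos: [0.487, 0.3419, 0.4555]
ee_rot: [3.14, 0.001, -2.988]
force: [-0.1, 0.4, -2.0]
width: 0.0181
```

```bash
cat >> h.py <<'E'
def brush(P,xy,r=.05,zl=.085,zh=.23):
    q=P[box(P,[xy[0]-r,xy[1]-r,zl],[xy[0]+r,xy[1]+r,zh])]
    return q
E
python3 - <<'E'
from h import *
s=get_state()["eef_pos"]; to(.465,.140,s[2])
for n in("scene","side"):
    g=grab_frame(n); cv2.imwrite(f"pics/{n}3.png",g["frame"]);P=pts(g);P[g["range_z"]==0]=9
    q=P[box(P,[.38,.06,.05],[.55,.22,.07])];print("short",len(q),circ(q[:,:2]))
    q=P[box(P,[.43,.29,.08],[.55,.4,.25])]; print("zmin",q[:,2].min())
    h=q[q[:,2]<.16]; print("head",circ(h[:,:2]), ((h.max(0)+h.min(0))/2).round(4))
E
```

```text
offset cm [  5.27 -19.61  -0.04] turn 0 len 20.3 at [0.487  0.3419 0.4555] rpy [ 3.1397e+00  1.3000e-03 -2.9877e+00] w 0.0181 F [-0.1  0.4 -2. ] t 9.2
short 312 (array([0.46593016, 0.13923466]), np.float64(0.02842882681995288))
zmin 0.11918187316198825
head (array([0.48760562, 0.34183767]), np.float64(0.014194872471830105)) [0.4921 0.3422 0.1396]
short 451 (array([0.4635017 , 0.14091826]), np.float64(0.02821646798752792))
zmin 0.11910273921825054
head (array([0.48516844, 0.34177451]), np.float64(0.015482472687940584)) [0.4839 0.3481 0.1395]
```

Call:
send_rows --motion '[{"offset":[5.2,-19.6,0],"turn":0},{"offset":[5.2,-19.6,0],"turn":0},{"offset":[5.2,-19.6,0],"turn":0},{"offset":[5.2,-19.6,0],"turn":0},{"offset":[5.2,-19.6,0],"turn":0},{"offset":[5.2,-19.6,0],"turn":0},{"offset":[5.2,-19.6,2],"turn":0},{"offset":[5.2,-19.6,3],"turn":0}]'

```text
t: 10.05
eef_pos: [0.4656, 0.1408, 0.4225]
ee_rot: [-3.141, -0.003, -2.987]
force: [0.0, -0.1, -1.4]
width: 0.0178
```

```bash
python3 - <<'E'
from h import *
s=get_state()["eef_pos"]; to(.465,.140,.3485)
for n in("scene","side"):
    g=grab_frame(n); P=pts(g);P[g["range_z"]==0]=9
    q=P[box(P,[.38,.06,.02],[.55,.22,.068])];print("short",len(q),circ(q[:,:2]))
    h=P[box(P,[.40,.09,.08],[.53,.2,.145])]; print("head",h[:,2].min(),circ(h[:,:2]))
E
```

```text
offset cm [ 0.05 -0.07  7.4 ] turn 0 len 7.4 at [0.4656 0.1408 0.4225] rpy [-3.1408e+00 -2.7000e-03 -2.9874e+00] w 0.0178 F [ 0.  -0.1 -1.4] t 10.1
short 674 (array([0.46612517, 0.13939336]), np.float64(0.02833151238347826))
head 0.08604148809123624 (array([0.4658201 , 0.14050426]), np.float64(0.013570678405372807))
short 801 (array([0.46343981, 0.14111292]), np.float64(0.02824960490384752))
head 0.08648029229879028 (array([0.46249239, 0.14052611]), np.float64(0.01484650927084812))
```

Call:
send_rows --motion '[{"offset":[0,0,3],"turn":0},{"offset":[0,0,6],"turn":0},{"offset":[0,0,7.5],"turn":0},{"offset":[0,0,7.5],"turn":0},{"offset":[0,0,7.5],"turn":0},{"offset":[0,0,7.5],"turn":0},{"offset":[0,0,7.5],"turn":0},{"offset":[0,0,7.5],"turn":0}]'

```text
t: 10.95
eef_pos: [0.4659, 0.1404, 0.3505]
ee_rot: [3.141, 0.001, -2.987]
force: [0.1, 0.8, -0.8]
width: 0.0179
```

```bash
python3 - <<'E'
from h import *
to(.465,.140,.3485)
for n in("scene","side"):
    g=grab_frame(n); cv2.imwrite(f"pics/{n}4.png",g["frame"]); P=pts(g);P[g["range_z"]==0]=9
    q=P[box(P,[.42,.09,.12],[.52,.19,.24])]; k=q[q[:,2]>.1]; print(n,"handle low end/top",np.percentile(q[:,2],[0,1,99,100]).round(4))
    hsv=cv2.cvtColor(g["frame"],cv2.COLOR_BGR2HSV); m=(cv2.inRange(hsv,(8,90,60),(25,255,255))>0)&box(P,[.42,.09,.05],[.52,.19,.26]); print("wood z",P[m][:,2].min().round(4),P[m][:,2].max().round(4))
E
```

```text
offset cm [ 0.1  -0.02  0.2 ] turn 0 len 0.2 at [0.4659 0.1404 0.3505] rpy [ 3.1409e+00  1.3000e-03 -2.9875e+00] w 0.0179 F [ 0.1  0.8 -0.8] t 10.9
scene handle low end/top [0.121  0.1244 0.2379 0.2399]
wood z 0.138 0.2597
side handle low end/top [0.1212 0.1214 0.152  0.1534]
wood z 0.1357 0.2599
```

View pics/side4.png

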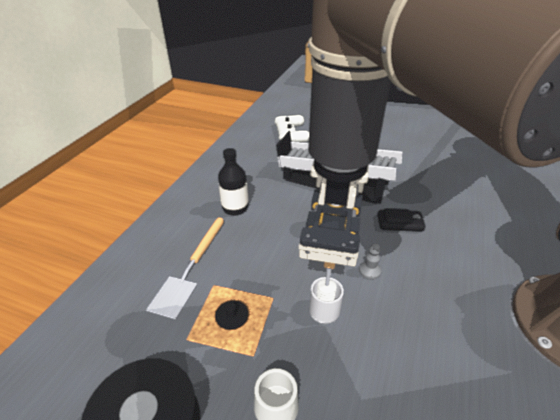

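Call:
send_rows --motion '[{"offset":[0,0,0.35],"turn":0},{"offset":[0,0,0.35],"turn":0},{"offset":[0,0,0.35],"turn":0},{"offset":[0,0,0.35],"turn":0},{"offset":[0,0,-2.5],"turn":0},{"offset":[0,0,-5.3],"turn":0},{"offset":[0,0,-5.3],"turn":0},{"offset":[0,0,-5.3],"turn":0}]'

```text
t: 11.85
eef_pos: [0.4657, 0.1402, 0.403]
ee_rot: [3.141, 0.001, -2.988]
force: [-0.4, 0.2, -1.7]
width: 0.0179
```

Call:
send_rows --motion '[{"offset":[0,0,0],"turn":0},{"offset":[0,0,2.5],"turn":0},{"offset":[0,0,5.6],"turn":0},{"offset":[0,0,5.6],"turn":0},{"offset":[0,0,5.6],"turn":0},{"offset":[0,0,5.6],"turn":0},{"offset":[0,0,5.6],"turn":0},{"offset":[0,0,5.6],"turn":0}]'

```text
t: 12.65
eef_pos: [0.4658, 0.1402, 0.347]
ee_rot: [3.141, 0.0, -2.988]
force: [0.2, 0.0, -0.7]
width: 0.0179
```

```bash
python3 - <<'E'
from h import *
to(.465,.140,.3475)
for n in("scene","side"):
    g=grab_frame(n); P=pts(g);P[g["range_z"]==0]=9
    hsv=cv2.cvtColor(g["frame"],cv2.COLOR_BGR2HSV); m=(cv2.inRange(hsv,(8,90,60),(25,255,255))>0)&box(P,[.42,.09,.05],[.52,.19,.26]); print("wood z",P[m][:,2].min().round(4),P[m][:,2].max().round(4))
E
```

```text
offset cm [ 0.08 -0.01 -0.05] turn 0 len 0.1 at [0.4658 0.1402 0.347 ] rpy [ 3.1413e+00  5.0000e-04 -2.9876e+00] w 0.0179 F [ 0.2  0.  -0.7] t 12.7
wood z 0.1371 0.26
wood z 0.1367 0.2595
```

```bash
python3 - <<'E'
from h import *
for n in("scene","side"):
    g=load(n+"0"); P=pts(g);P[g["range_z"]==0]=9
    for g in (g,grab_frame(n)):
        P=pts(g);P[g["range_z"]==0]=9
        hsv=cv2.cvtColor(g["frame"],cv2.COLOR_BGR2HSV); 
        w=(cv2.inRange(hsv,(8,90,60),(25,255,255))>0)
        for b in (box(P,[.44,.30,.05],[.55,.4,.26]),box(P,[.42,.09,.05],[.52,.19,.26])):
            m=w&b; z=np.sort(P[m][:,2]); print(n,len(z),z[:12].round(4))
        q=P[box(P,[.42,.09,.07],[.52,.19,.24])]; print(np.histogram(q[:,2],bins=np.arange(.07,.18,.01))[0])
        np.savez("dbg_"+n,P=P)
E
```

```text
scene 398 [0.1315 0.1317 0.1322 0.1335 0.1337 0.1339 0.1344 0.1348 0.1351 0.1352
 0.1355 0.1358]
scene 0 []
[0 0 0 0 0 0 0 0 0 0]
scene 0 []
scene 349 [0.1382 0.1383 0.1383 0.1386 0.139  0.1392 0.1393 0.1395 0.1401 0.1412
 0.1414 0.1419]
[92 26 14 14 12 12 19 41 35 37]
side 670 [0.1321 0.1325 0.1328 0.1352 0.1353 0.1355 0.1356 0.1359 0.1359 0.1362
 0.1362 0.1369]
side 0 []
[0 0 0 0 0 0 0 0 0 0]
side 0 []
side 98 [0.1362 0.1362 0.1364 0.1368 0.1375 0.1386 0.1386 0.1387 0.1387 0.1398
 0.14   0.1403]
[142  79  13  14  19  15  13  35   0   0]
```

Call:
send_rows --motion '[{"offset":[0,0,0.3],"turn":0},{"offset":[0,0,0.3],"turn":0},{"offset":[0,0,0.3],"turn":0},{"offset":[0,0,0.3],"turn":0},{"offset":[0,0,0.3],"turn":0}]'

```text
t: 13.35
eef_pos: [0.4658, 0.1403, 0.3437]
ee_rot: [-3.142, -0.0, -2.987]
force: [-0.5, 0.8, -0.9]
width: 0.0175
```

Call:
send_rows --motion '[{"offset":[0,0,-2.5],"turn":0},{"offset":[0,0,-5.6],"turn":0},{"offset":[0,0,-5.6],"turn":0},{"offset":[0,0,-5.6],"turn":0},{"offset":[0,0,-2.5],"turn":0},{"offset":[0,0,0],"turn":0},{"offset":[0,0,0],"turn":0},{"offset":[0,0,0],"turn":0}]'

```text
t: 14.15
eef_pos: [0.4655, 0.14, 0.3427]
ee_rot: [-3.14, -0.002, -2.988]
force: [-1.1, -0.7, -0.1]
width: 0.018
```

Call:
send_rows --motion '[{"offset":[0,0,0],"turn":0},{"offset":[0,0,0],"turn":0},{"offset":[0,0,-4],"turn":0},{"offset":[0,0,-9],"turn":0},{"offset":[0,0,-14],"turn":0},{"offset":[0,0,-14],"turn":0},{"offset":[0,0,-14],"turn":0}]'

```text
t: 14.85
eef_pos: [0.4656, 0.1402, 0.4852]
ee_rot: [3.139, 0.003, -2.988]
force: [-0.1, 0.3, -1.8]
width: 0.018
```

```bash
python3 - <<'E'
from h import *
s=get_state()["eef_pos"]; to(.529,-.092,s[2])
for n in("scene","side"):
    g=grab_frame(n); P=pts(g);P[g["range_z"]==0]=9
    q=P[box(P,[.48,-.14,.02],[.59,-.04,.101])];print("tall",len(q),circ(q[:,:2]))
    q=P[box(P,[.38,.06,.02],[.55,.22,.068])];print("short",len(q),circ(q[:,:2]))
    h=P[box(P,[.40,.09,.09],[.53,.2,.18])]; print("head",h[:,2].min(),circ(h[:,:2]))
E
```

```text
offset cm [ -2.71 -23.91  -0.04] turn 0 len 24.1 at [0.4656 0.1402 0.4852] rpy [ 3.1394e+00  2.8000e-03 -2.9877e+00] w 0.018 F [-0.1  0.3 -1.8] t 14.8
tall 856 (array([ 0.53043522, -0.09248639]), np.float64(0.028478247331466703))
short 720 (array([0.46608053, 0.13932075]), np.float64(0.028418989321543416))
head 0.15437096855007848 (array([0.46857297, 0.14108105]), np.float64(0.01358057308160351))
tall 635 (array([ 0.52798285, -0.09108661]), np.float64(0.028366399930479208))
short 980 (array([0.46346415, 0.14109892]), np.float64(0.02828873873301149))
head 0.15366399629871996 (array([0.4653101 , 0.14098786]), np.float64(0.014699444112400047))
```

Call:
send_rows --motion '[{"offset":[-2.6,-23.9,0],"turn":0},{"offset":[-2.6,-23.9,0],"turn":0},{"offset":[-2.6,-23.9,0],"turn":0},{"offset":[-2.6,-23.9,0],"turn":0},{"offset":[-2.6,-23.9,0],"turn":0},{"offset":[-2.6,-23.9,0],"turn":0},{"offset":[-2.6,-23.9,2],"turn":0},{"offset":[-2.6,-23.9,2],"turn":0}]'

```text
t: 15.75
eef_pos: [0.5273, -0.0921, 0.4599]
ee_rot: [3.14, -0.007, -2.989]
force: [0.2, -0.3, -1.8]
width: 0.0177
```

```bash
python3 - <<'E'
from h import *
s=get_state()["eef_pos"]; to(.529,-.092,s[2])
for n in("scene","side"):
    g=grab_frame(n); cv2.imwrite(f"pics/{n}5.png",g["frame"]); P=pts(g);P[g["range_z"]==0]=9
    q=P[box(P,[.48,-.14,.02],[.59,-.04,.1])];print("tall",len(q),circ(q[:,:2]))
    h=P[box(P,[.48,-.14,.108],[.58,-.05,.2])]
    for a,b in((.11,.14),(.14,.17),(.17,.2)):
        k=h[(h[:,2]>a)&(h[:,2]<b)]; 
        if len(k)>9: print("head",a,k[:,2].min().round(4),circ(k[:,:2]))
E
```

```text
offset cm [-0.17 -0.01 -0.  ] turn 0 len 0.2 at [ 0.5273 -0.0921  0.4599] rpy [ 3.1404 -0.0066 -2.9889] w 0.0177 F [ 0.2 -0.3 -1.8] t 15.8
tall 840 (array([ 0.53029436, -0.09227804]), np.float64(0.028395417442624443))
head 0.11 0.1275 (array([ 0.52773845, -0.09096521]), np.float64(0.013116958343081778))
head 0.14 0.14 (array([ 0.52708947, -0.09185087]), np.float64(0.013726710648136848))
head 0.17 0.1703 (array([ 0.52771822, -0.09079087]), np.float64(0.012173810690969648))
tall 938 (array([ 0.52792042, -0.09104865]), np.float64(0.02844687056633369))
head 0.11 0.1311 (array([ 0.52603266, -0.09135505]), np.float64(0.014316627632030598))
head 0.14 0.1405 (array([ 0.52593021, -0.09037557]), np.float64(0.013734039996052032))
head 0.17 0.1704 (array([ 0.5257101 , -0.08976959]), np.float64(0.012524431009052874))
```

View pics/scene5.png

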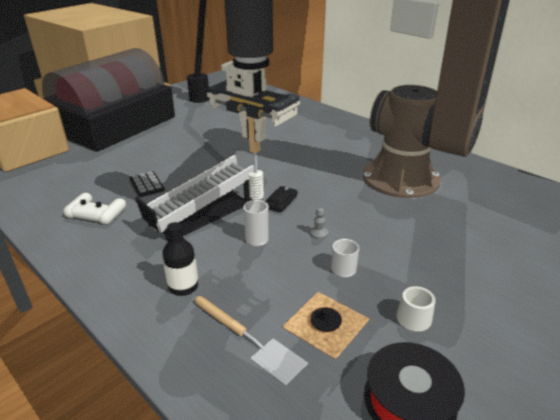

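Call:
send_rows --motion '[{"offset":[0,0,0],"turn":0},{"offset":[0,0,0],"turn":0},{"offset":[0,0,3],"turn":0},{"offset":[0,0,6],"turn":0},{"offset":[0,0,9],"turn":0},{"offset":[0,0,11.5],"turn":0},{"offset":[0,0,11.5],"turn":0},{"offset":[0,0,11.5],"turn":0}]'

```text
t: 16.65
eef_pos: [0.5286, -0.0918, 0.3496]
ee_rot: [-3.141, 0.0, -2.987]
force: [0.9, 0.4, 0.1]
width: 0.018
```

```bash
python3 - <<'E'
from h import *
to(.529,-.092,.341)
for n in("scene","side"):
    g=grab_frame(n); P=pts(g);P[g["range_z"]==0]=9
    q=P[box(P,[.48,-.14,.02],[.59,-.04,.1])];print("tall",len(q),circ(q[:,:2]))
    hsv=cv2.cvtColor(g["frame"],cv2.COLOR_BGR2HSV); m=(cv2.inRange(hsv,(8,90,60),(25,255,255))>0)&box(P,[.47,-.15,.05],[.59,-.03,.26]); z=np.sort(P[m][:,2]);print(len(z),z[:8].round(4))
E
```

```text
offset cm [-0.04 -0.03  0.86] turn 0 len 0.9 at [ 0.5286 -0.0918  0.3496] rpy [-3.1410e+00  2.0000e-04 -2.9868e+00] w 0.018 F [0.9 0.4 0.1] t 16.6
tall 831 (array([ 0.53091305, -0.09173865]), np.float64(0.027357151541137544))
254 [0.1415 0.1424 0.1427 0.1436 0.1439 0.1439 0.1439 0.144 ]
tall 909 (array([ 0.52759115, -0.09006269]), np.float64(0.027092300855916438))
100 [0.1423 0.1429 0.143  0.1435 0.144  0.1444 0.1446 0.1449]
```

Call:
send_rows --motion '[{"offset":[0,0,0.8],"turn":0},{"offset":[0,0,0.8],"turn":0},{"offset":[0,0,0.8],"turn":0},{"offset":[0,0,0.8],"turn":0},{"offset":[0,0,0.8],"turn":0}]'

```text
t: 17.25
eef_pos: [0.5282, -0.092, 0.3409]
ee_rot: [-3.142, 0.0, -2.988]
force: [-0.0, -0.2, -1.4]
width: 0.0177
```

```bash
python3 - <<'E'
from h import *
to(.529,-.092,.341)
for n in("scene","side"):
    g=grab_frame(n); P=pts(g);P[g["range_z"]==0]=9
    hsv=cv2.cvtColor(g["frame"],cv2.COLOR_BGR2HSV); m=(cv2.inRange(hsv,(8,90,60),(25,255,255))>0)&box(P,[.47,-.15,.05],[.59,-.03,.26]); z=np.sort(P[m][:,2]);print(len(z),z[:8].round(4))
E
```

```text
offset cm [-0.08 -0.02 -0.01] turn 0 len 0.1 at [ 0.5282 -0.092   0.3409] rpy [-3.1415e+00  3.0000e-04 -2.9875e+00] w 0.0177 F [-0.  -0.2 -1.4] t 17.2
371 [0.133  0.1332 0.1346 0.1352 0.1353 0.1354 0.1355 0.1358]
125 [0.1327 0.1338 0.134  0.1341 0.1345 0.1348 0.135  0.1353]
```

Call:
send_rows --motion '[{"offset":[0,0,-3],"turn":0},{"offset":[0,0,-7.3],"turn":0},{"offset":[0,0,-7.3],"turn":0},{"offset":[0,0,-7.3],"turn":0},{"offset":[0,0,-4],"turn":0},{"offset":[0,0,-1],"turn":0},{"offset":[0,0,0],"turn":0},{"offset":[0,0,0],"turn":0}]'

```text
t: 18.15
eef_pos: [0.5282, -0.0919, 0.34]
ee_rot: [-3.141, -0.001, -2.987]
force: [0.4, -0.4, -0.7]
width: 0.0179
```

Call:
send_rows --motion '[{"offset":[0,0,0.1],"turn":0},{"offset":[0,0,0.1],"turn":0},{"offset":[0,0,0.1],"turn":0},{"offset":[0,0,0.1],"turn":0}]'

```text
t: 18.55
eef_pos: [0.5281, -0.092, 0.3397]
ee_rot: [3.142, -0.0, -2.988]
force: [-0.0, -0.3, -1.3]
width: 0.0177
```

```bash
python3 - <<'E'
from h import *
to(.529,-.092,.341)
for n in("scene","side"):
    g=grab_frame(n); P=pts(g);P[g["range_z"]==0]=9
    hsv=cv2.cvtColor(g["frame"],cv2.COLOR_BGR2HSV); m=(cv2.inRange(hsv,(8,90,60),(25,255,255))>0)&box(P,[.47,-.15,.05],[.59,-.03,.26]); z=np.sort(P[m][:,2]);print(len(z),z[:8].round(4))
E
```

```text
offset cm [-0.09 -0.02 -0.13] turn 0 len 0.2 at [ 0.5281 -0.092   0.3397] rpy [ 3.1416 -0.     -2.9877] w 0.0177 F [-0.  -0.3 -1.3] t 18.6
369 [0.1322 0.1334 0.1337 0.134  0.134  0.1347 0.135  0.1352]
123 [0.1328 0.1338 0.1341 0.1344 0.1348 0.1349 0.1361 0.1361]
```

Call:
send_rows --motion '[{"offset":[0,0,-3],"turn":0},{"offset":[0,0,-7.5],"turn":0},{"offset":[0,0,-7.5],"turn":0},{"offset":[0,0,-7.5],"turn":0},{"offset":[0,0,-7.5],"turn":0}]'

```text
t: 19.15
eef_pos: [0.5277, -0.0919, 0.4139]
ee_rot: [3.141, -0.001, -2.988]
force: [-0.5, 0.4, -1.9]
width: 0.0177
```

Call:
send_rows --motion '[{"offset":[0,0,3],"turn":0},{"offset":[0,0,6.5],"turn":0},{"offset":[0,0,7.5],"turn":0},{"offset":[0,0,7.5],"turn":0},{"offset":[0,0,7.5],"turn":0},{"offset":[0,0,7.5],"turn":0}]'

```text
t: 19.75
eef_pos: [0.528, -0.092, 0.3393]
ee_rot: [3.142, -0.001, -2.988]
force: [-0.4, -0.8, -1.5]
width: 0.0177
```

Call:
send_rows --motion '[{"offset":[0,0,-3],"turn":0},{"offset":[0,0,-8],"turn":0},{"offset":[0,0,-13],"turn":0},{"offset":[0,0,-14],"turn":0},{"offset":[0,0,-14],"turn":0},{"offset":[0,0,-14],"turn":0}]'

```text
t: 20.35
eef_pos: [0.5277, -0.0919, 0.4783]
ee_rot: [3.141, -0.002, -2.988]
force: [1.1, 0.2, -0.7]
width: 0.0181
```

```bash
python3 - <<'E'
from h import *
s=get_state()["eef_pos"]; to(.487,.342,s[2])
for n in("scene","side"):
    g=grab_frame(n); P=pts(g);P[g["range_z"]==0]=9
    q=P[box(P,[.48,-.14,.02],[.59,-.04,.1])];print("tall",len(q),circ(q[:,:2]))
    q=P[box(P,[.38,.06,.02],[.55,.22,.068])];print("short",len(q),circ(q[:,:2]))
    q=P[box(P,[.43,.29,.045],[.55,.4,.066])];print("pot",circ(q[:,:2]))
    for a,b in((.12,.17),(.17,.2)):
        h=P[box(P,[.48,-.14,a],[.58,-.05,b])]; print("head",len(h),h[:,2].min(),circ(h[:,:2]))
E
```

```text
offset cm [-2.63e+00  4.35e+01  3.00e-02] turn 0 len 43.6 at [ 0.5277 -0.0919  0.4783] rpy [ 3.1408e+00 -1.6000e-03 -2.9879e+00] w 0.0181 F [ 1.1  0.2 -0.7] t 20.4
tall 843 (array([ 0.53032995, -0.09234154]), np.float64(0.028408691141316736))
short 713 (array([0.46599713, 0.139369  ]), np.float64(0.02849883854186624))
pot (array([0.48913222, 0.3422988 ]), np.float64(0.02943168892390761))
head 106 0.1481585648210122 (array([ 0.52697594, -0.09044526]), np.float64(0.01203285770056685))
head 150 0.17203486241256516 (array([ 0.52673085, -0.09078812]), np.float64(0.01269262023047383))
tall 944 (array([ 0.52788543, -0.09098322]), np.float64(0.028415991583093856))
short 983 (array([0.46346598, 0.14103769]), np.float64(0.028302643872314084))
pot (array([0.48489247, 0.34428445]), np.float64(0.029298286871075125))
head 127 0.14948207992497908 (array([ 0.52273958, -0.09039304]), np.float64(0.013495344106754228))
head 184 0.17025254830432107 (array([ 0.52325176, -0.09046113]), np.float64(0.013522789627041431))
```

Call:
send_rows --motion '[{"offset":[-2.4,37,0],"turn":0},{"offset":[-2.4,37,0],"turn":0},{"offset":[-2.4,37,0],"turn":0},{"offset":[-2.4,37,0],"turn":0},{"offset":[-2.4,37,0],"turn":0},{"offset":[-2.4,37,0],"turn":0},{"offset":[-2.4,37,0],"turn":0},{"offset":[-2.4,37,0],"turn":0}]'

```text
t: 21.25
eef_pos: [0.4944, 0.281, 0.4774]
ee_rot: [-3.14, -0.003, -2.985]
force: [0.2, -0.3, -1.2]
width: 0.0179
```

Call:
send_rows --motion '[{"offset":[-0.4,6.4,2],"turn":0},{"offset":[-0.4,6.4,4],"turn":0},{"offset":[-0.4,6.4,4],"turn":0},{"offset":[-0.4,6.4,4],"turn":0},{"offset":[-0.4,6.4,4],"turn":0}]'

```text
t: 21.75
eef_pos: [0.4896, 0.3406, 0.44]
ee_rot: [-3.141, 0.0, -2.988]
force: [-0.4, 0.2, -1.3]
width: 0.0177
```

```bash
python3 - <<'E'
from h import *
to(.4888,.3413,.340)
for n in("scene","side"):
    g=grab_frame(n); P=pts(g);P[g["range_z"]==0]=9
    q=P[box(P,[.43,.29,.045],[.55,.4,.066])];print("pot",circ(q[:,:2]))
    for a,b in((.08,.13),(.13,.16)):
        h=P[box(P,[.43,.29,a],[.55,.4,b])]; print("head",len(h),h[:,2].min(),circ(h[:,:2]))
E
```

```text
offset cm [ 0.07  0.08 10.  ] turn 0 len 10.0 at [0.4896 0.3406 0.44  ] rpy [-3.1412e+00  3.0000e-04 -2.9880e+00] w 0.0177 F [-0.4  0.2 -1.3] t 21.8
pot (array([0.48921759, 0.34241209]), np.float64(0.029422215155213424))
head 152 0.1094338266290259 (array([0.48773485, 0.33953669]), np.float64(0.014218150171666095))
head 216 0.13001813288444286 (array([0.48823008, 0.33963276]), np.float64(0.014105839010699606))
pot (array([0.48484214, 0.34443362]), np.float64(0.029182263306018138))
head 150 0.11115487465204321 (array([0.48637003, 0.34027592]), np.float64(0.01557088532228019))
head 249 0.13006868438530494 (array([0.48664782, 0.34069767]), np.float64(0.015274666735905882))
```

Call:
send_rows --motion '[{"offset":[0,0.25,2],"turn":0},{"offset":[0,0.25,4.5],"turn":0},{"offset":[0,0.25,7],"turn":0},{"offset":[0,0.25,9],"turn":0},{"offset":[0,0.25,10],"turn":0},{"offset":[0,0.25,10],"turn":0},{"offset":[0,0.25,10],"turn":0}]'

```text
t: 22.55
eef_pos: [0.4892, 0.3435, 0.3407]
ee_rot: [3.141, 0.001, -2.988]
force: [-0.9, -1.1, -1.8]
width: 0.0177
```

Call:
send_rows --motion '[{"offset":[0,0,0],"turn":0},{"offset":[0,0,0],"turn":0},{"offset":[0,0,0],"turn":0},{"offset":[0,0,0],"turn":0},{"offset":[0,0,0],"turn":0},{"offset":[0,0,0],"turn":0}]' --hand 0.3

```text
t: 23.15
eef_pos: [0.4888, 0.3437, 0.3397]
ee_rot: [3.142, -0.0, -2.988]
force: [-0.4, 0.2, 0.2]
width: 0.0555
```

Call:
send_rows --motion '[{"offset":[0,0,-2],"turn":0},{"offset":[0,0,-5],"turn":0},{"offset":[0,0,-9],"turn":0},{"offset":[0,0,-11],"turn":0},{"offset":[0,0,-11],"turn":0}]'

```text
t: 23.65
eef_pos: [0.4893, 0.344, 0.4535]
ee_rot: [3.138, 0.005, -2.987]
force: [0.7, -0.4, -0.4]
width: 0.0572
```

```bash
python3 - <<'E'
from h import *
s=get_state()["eef_pos"]; to(.465,.140,.40,np.pi-.065)
for n in("scene","side"):
    g=grab_frame(n); cv2.imwrite(f"pics/{n}6.png",g["frame"]); P=pts(g);P[g["range_z"]==0]=9
    for a,b in((.045,.066),(.13,.16),(.16,.19),(.19,.225)):
        h=P[box(P,[.43,.29,a],[.55,.4,b])]; print(a,len(h),h[:,2].max().round(4),((h.max(0)+h.min(0))/2).round(4),h.mean(0).round(4))
    q=P[box(P,[.48,-.14,.02],[.59,-.04,.1])];print("tall",len(q),circ(q[:,:2]))
    q=P[box(P,[.38,.06,.02],[.55,.22,.068])];print("short",len(q),circ(q[:,:2]))
E
```

```text
offset cm [  5.56 -19.8    5.26] turn 12.6 len 21.2 at [0.4893 0.344  0.4535] rpy [ 3.138   0.005  -2.9873] w 0.0572 F [ 0.7 -0.4 -0.4] t 23.6
0.045 539 0.0657 [0.4884 0.3421 0.0554] [0.4971 0.3458 0.0566]
0.13 137 0.1598 [0.4886 0.3439 0.145 ] [0.4935 0.3451 0.1456]
0.16 150 0.1899 [0.4887 0.3433 0.1751] [0.4935 0.3453 0.1754]
0.19 180 0.2177 [0.4883 0.3436 0.204 ] [0.4918 0.3446 0.2065]
tall 851 (array([ 0.53034885, -0.09248511]), np.float64(0.028507353388899533))
short 725 (array([0.46602615, 0.13932979]), np.float64(0.02843771360132485))
0.045 903 0.066 [0.4853 0.3435 0.0555] [0.4825 0.35   0.058 ]
0.13 153 0.1599 [0.4848 0.3474 0.1451] [0.4834 0.3516 0.1462]
0.16 178 0.19 [0.4851 0.3478 0.175 ] [0.4837 0.3521 0.1753]
0.19 42 0.2005 [0.4845 0.3528 0.1953] [0.4845 0.3532 0.1941]
tall 812 (array([ 0.52761744, -0.0910084 ]), np.float64(0.02827882884941569))
short 976 (array([0.4634742 , 0.14107739]), np.float64(0.028276375736063408))
```

View pics/side6.png

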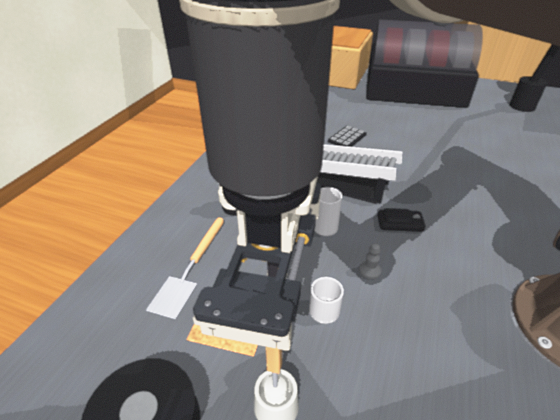

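Call:
send_rows --motion '[{"offset":[5.5,-19.8,0],"turn":0},{"offset":[5.5,-19.8,0],"turn":0},{"offset":[5.5,-19.8,0],"turn":12.6},{"offset":[5.5,-19.8,3],"turn":12.6},{"offset":[5.5,-19.8,8],"turn":12.6},{"offset":[5.5,-19.8,13],"turn":12.6},{"offset":[5.5,-19.8,14],"turn":12.6},{"offset":[5.5,-19.8,14],"turn":12.6}]' --hand 1

```text
t: 24.55
eef_pos: [0.4635, 0.1384, 0.3059]
ee_rot: [-3.137, -0.006, 3.075]
force: [-0.4, 0.0, 0.5]
width: 0.0878
```

```bash
python3 - <<'E'
from h import *
to(.4648,.1402,.204,np.pi-.065)
g=grab_frame("wrist"); P=wpts(g); q=P[box(P,[.38,.06,.05],[.55,.22,.07])];print("short wrist",len(q),circ(q[:,:2]),q[:,2].max())
for n in("scene","side"):
    g=grab_frame(n); P=pts(g);P[g["range_z"]==0]=9
    q=P[box(P,[.38,.06,.02],[.55,.22,.06])];print("short",len(q),circ(q[:,:2]))
E
```

```text
offset cm [-0.18  0.24 10.19] turn -0.1 len 10.2 at [0.4635 0.1384 0.3059] rpy [-3.1367 -0.0061  3.0747] w 0.0878 F [-0.4  0.   0.5] t 24.6
short wrist 1876 (array([0.46330913, 0.13882914]), np.float64(0.027937973436563478)) 0.067148164836943
short 572 (array([0.46615672, 0.13934067]), np.float64(0.028396923870145068))
short 624 (array([0.46346616, 0.1411306 ]), np.float64(0.028381340904353677))
```

Call:
send_rows --motion '[{"offset":[0,0,0],"turn":0},{"offset":[0,0,0],"turn":0},{"offset":[0,0,0],"turn":0}]'

```text
t: 25.0
eef_pos: [0.465, 0.1398, 0.3105]
ee_rot: [3.14, 0.001, 3.076]
force: [0.6, -0.5, 0.1]
width: 0.0875
```

```bash
python3 - <<'E'
from h import *
to(.4647,.1401,.204,np.pi-.065)
E
```

```text
offset cm [ 0.04  0.02 10.65] turn -0.0 len 10.6 at [0.465  0.1398 0.3105] rpy [3.1405e+00 1.2000e-03 3.0759e+00] w 0.0875 F [ 0.6 -0.5  0.1] t 25.0
```

Call:
send_rows --motion '[{"offset":[0,0,3],"turn":0},{"offset":[0,0,6],"turn":0},{"offset":[0,0,9],"turn":0},{"offset":[0,0,10.6],"turn":0},{"offset":[0,0,10.6],"turn":0},{"offset":[0,0,10.6],"turn":0}]'

```text
t: 25.6
eef_pos: [0.4652, 0.1398, 0.2041]
ee_rot: [-3.141, 0.0, 3.076]
force: [0.3, 0.5, 0.6]
width: 0.0875
```

Call:
send_rows --motion '[{"offset":[0,0,0],"turn":0},{"offset":[0,0,0],"turn":0},{"offset":[0,0,0],"turn":0},{"offset":[0,0,0],"turn":0},{"offset":[0,0,0],"turn":0},{"offset":[0,0,0],"turn":0},{"offset":[0,0,0],"turn":0},{"offset":[0,0,0],"turn":0}]' --hand -1 --squeeze 25

```text
t: 26.4
eef_pos: [0.465, 0.1397, 0.2042]
ee_rot: [3.141, 0.001, 3.076]
force: [-1.3, -0.9, 7.2]
width: 0.0602
```

Call:
send_rows --motion '[{"offset":[0,0,-3],"turn":0},{"offset":[0,0,-8],"turn":0},{"offset":[0,0,-13],"turn":0},{"offset":[0,0,-16],"turn":0},{"offset":[0,0,-16],"turn":0},{"offset":[0,0,-16],"turn":0}]'

```text
t: 27.0
eef_pos: [0.4645, 0.1394, 0.3638]
ee_rot: [3.14, 0.0, 3.075]
force: [0.1, -1.0, -2.9]
width: 0.0601
```

```bash
python3 - <<'E'
from h import *
s=get_state()["eef_pos"]; to(.463,-.281,s[2],np.pi-.065)
for n in("scene","side"):
    g=grab_frame(n); P=pts(g);P[g["range_z"]==0]=9
    q=P[box(P,[.42,.09,.1],[.52,.19,.19])]; q=q[q[:,2]<.2]; print(n,len(q),q[:,2].min(),circ(q[q[:,2]<.19][:,:2]))
    q=P[box(P,[.48,-.14,.02],[.59,-.04,.1])];print("tall",len(q),circ(q[:,:2]))
    q=P[box(P,[.36,-.46,.03],[.80,-.17,.14])]; c=np.array([.558,-.287]);a=np.radians(-3.7);d=np.array([np.cos(a),np.sin(a)]);e=np.array([-d[1],d[0]])
    s=(q[:,:2]-c)@d;w=(q[:,:2]-c)@e
    for s0 in(-.12,-.095,-.07,0,.07):
        m=abs(s-s0)<.012; ww=w[m]; zz=q[m,2]; hi=zz>zz.max()-.006; L=ww[hi&(ww>0)];Rr=ww[hi&(ww<0)]
        print("s",s0,"railL",L.min().round(4),L.max().round(4),"railR",Rr.min().round(4),Rr.max().round(4),"railz",zz.max().round(4),"roller",np.sort(zz[abs(ww)<.02])[-6:-1].mean().round(4))
    m=(s>.13)&(abs(w)<.035)&(q[:,2]>.07); print("stop s",s[m].min().round(4),s[m].max().round(4))
E
```

```text
offset cm [ -2.63 -41.96  -0.05] turn -0.1 len 42.0 at [0.4645 0.1394 0.3638] rpy [3.1403e+00 5.0000e-04 3.0754e+00] w 0.0601 F [ 0.1 -1.  -2.9] t 27.0
scene 318 0.1581151588062828 (array([0.46073811, 0.13806565]), np.float64(0.03314940668878987))
tall 843 (array([ 0.53036893, -0.09222508]), np.float64(0.02839265533081331))
s -0.12 railL 0.0335 0.0415 railR -0.0489 -0.0402 railz 0.1072 roller 0.0921
s -0.095 railL 0.0333 0.0441 railR -0.0485 -0.0395 railz 0.1036 roller 0.0893
s -0.07 railL 0.0338 0.0436 railR -0.0493 -0.0398 railz 0.1006 roller 0.0862
s 0 railL 0.0364 0.0455 railR -0.0455 -0.0386 railz 0.0908 roller 0.0765
s 0.07 railL 0.0345 0.0451 railR -0.0448 -0.038 railz 0.0794 roller 0.0657
stop s 0.1563 0.1654
side 260 0.15906117923429824 (array([0.46176904, 0.14716636]), np.float64(0.025065081656679915))
tall 148 (array([ 0.5281495 , -0.09012748]), np.float64(0.027628866785069196))
s -0.12 railL 0.0362 0.0409 railR -0.0492 -0.0406 railz 0.1077 roller 0.0936Traceback (most recent call last):
  File "<stdin>", line 11, in <module>
    return umr_minimum(a, axis, None, out, keepdims, initial, where)
ValueError: zero-size array to reduction operation minimum which has no identity
```

Call:
send_rows --motion '[{"offset":[-2.4,-36,0],"turn":0},{"offset":[-2.4,-36,0],"turn":0},{"offset":[-2.4,-36,0],"turn":0},{"offset":[-2.4,-36,0],"turn":0},{"offset":[-2.4,-36,0],"turn":0},{"offset":[-2.4,-36,0],"turn":0},{"offset":[-2.4,-36,0],"turn":0},{"offset":[-2.4,-36,0],"turn":0}]'

```text
t: 27.9
eef_pos: [0.4643, -0.225, 0.3615]
ee_rot: [-3.141, -0.004, 3.072]
force: [-0.2, -0.2, -1.1]
width: 0.0604
```

Call:
send_rows --motion '[{"offset":[-0.4,-6.2,0],"turn":0},{"offset":[-0.4,-6.2,1.5],"turn":0},{"offset":[-0.4,-6.2,3],"turn":0},{"offset":[-0.4,-6.2,3],"turn":0},{"offset":[-0.4,-6.2,3],"turn":0}]'

```text
t: 28.4
eef_pos: [0.4649, -0.283, 0.3327]
ee_rot: [3.141, -0.003, 3.076]
force: [0.0, 1.3, -1.0]
width: 0.0605
```

```bash
cat > rk.py <<'E'
from h import *
c=np.array([.558,-.287]);a=np.radians(-3.4);d=np.array([np.cos(a),np.sin(a)]);e=np.array([-d[1],d[0]])
def rk(name,zl=.118,zh=.19):
    g=grab_frame(name); P=pts(g) if name!="wrist" else wpts(g); P[g["range_z"]==0]=9; cv2.imwrite(f"pics/{name}_{get_state()['t']:.1f}.png",g["frame"])
    q=P[box(P,[.36,-.46,.03],[.80,-.17,zh])]; s=(q[:,:2]-c)@d; w=(q[:,:2]-c)@e
    return P,q,s,w
E
python3 - <<'E'
from rk import *
to(.465,-.2835,.299)
for n in("scene","side"):
    P,q,s,w=rk(n); m=(abs(s+.093)<.04)&(abs(w)<.034)&(q[:,2]>.112)&(q[:,2]<.185)
    k=q[m]; print(n,m.sum(),"cup zmin",k[:,2].min() if m.any() else 0,"s,w",circ(np.c_[s,w][m]) if m.sum()>9 else 0)
    m=(abs(s+.093)<.05)&(q[:,2]<.11)&(q[:,2]>.095); print("rails w",np.histogram(w[m],bins=np.arange(-.055,.056,.005))[0])
E
ls pics | tail -3
```

```text
offset cm [-0.02 -0.05  3.37] turn 0 len 3.4 at [ 0.4649 -0.283   0.3327] rpy [ 3.1413e+00 -2.7000e-03  3.0760e+00] w 0.0605 F [ 0.   1.3 -1. ] t 28.4
scene 370 cup zmin 0.12631510380986855 s,w (array([-0.09272257, -0.00053841]), np.float64(0.028531212713959187))
rails w [ 0  6 15  2  0  0  0  0  0  0  0  0  0  0  0  0  0  5 43 40  0  0]
side 344 cup zmin 0.12923122579423318 s,w (array([-0.09459208, -0.00028653]), np.float64(0.029117783977688428))
rails w [ 0  0 45 18  2  2  1  2  1  1  2  0  1  2  0  0  0  2 54 76  1  0]
w1.png
w2.png
wrist0.png
```

Call:
send_rows --motion '[{"offset":[0,0,1.2],"turn":0},{"offset":[0,0,2.4],"turn":0},{"offset":[0,0,3.2],"turn":0},{"offset":[0,0,3.2],"turn":0},{"offset":[0,0,3.2],"turn":0}]'

```text
t: 29.0
eef_pos: [0.4651, -0.2833, 0.3014]
ee_rot: [-3.142, -0.001, 3.076]
force: [0.9, -0.5, -1.2]
width: 0.0601
```

Call:
send_rows --motion '[{"offset":[0,0,0],"turn":0},{"offset":[0,0,0.1],"turn":0},{"offset":[0,0,0.2],"turn":0},{"offset":[0,0,0.2],"turn":0}]'

```text
t: 29.4
eef_pos: [0.465, -0.2833, 0.2997]
ee_rot: [3.142, 0.0, 3.076]
force: [-0.5, 0.6, -0.3]
width: 0.0602
```

Call:
send_rows --motion '[{"offset":[0,0,0.1],"turn":0},{"offset":[0,0,0.1],"turn":0},{"offset":[0,0,0.1],"turn":0},{"offset":[0,0,0.1],"turn":0},{"offset":[0,0,0.1],"turn":0},{"offset":[0,0,0.1],"turn":0},{"offset":[0,0,0.1],"turn":0},{"offset":[0,0,0.1],"turn":0}]' --hand 1

```text
t: 30.2
eef_pos: [0.465, -0.2833, 0.2987]
ee_rot: [-3.142, 0.0, 3.076]
force: [-0.3, -0.2, 0.8]
width: 0.0877
```

Call:
send_rows --motion '[{"offset":[0,0,0],"turn":0},{"offset":[0,0,0],"turn":0},{"offset":[0,0,0],"turn":0},{"offset":[0,0,0],"turn":0},{"offset":[0,0,0],"turn":0},{"offset":[0,0,0],"turn":0},{"offset":[0,0,0],"turn":0},{"offset":[0,0,0],"turn":0}]'

```text
t: 31.0
eef_pos: [0.465, -0.2833, 0.2987]
ee_rot: [3.142, 0.0, 3.076]
force: [0.1, 0.4, 0.0]
width: 0.0875
```

```bash
python3 - <<'E'
from rk import *
to(.465,-.2835,.40)
P,q,s,w=rk("side"); 
P,q,s,w=rk("scene"); m=(abs(w)<.034)&(s<.145)&(q[:,2]>.115-.14*s*0)
for lo in np.arange(-.15,.15,.03):
    m=(abs(w)<.03)&(s>lo)&(s<lo+.03); print(round(lo,2),m.sum(),q[m,2].max().round(3) if m.any() else 0)
import glob,os
print(sorted(glob.glob("pics/*_*"),key=os.path.getmtime)[-2:])
E
```

```text
offset cm [  0.    -0.02 -10.13] turn 0 len 10.1 at [ 0.465  -0.2833  0.2987] rpy [3.1416e+00 1.0000e-04 3.0757e+00] w 0.0875 F [0.1 0.4 0. ] t 31.0
-0.15 21 0.094
-0.12 92 0.093
-0.09 106 0.087
-0.06 90 0.084
-0.03 80 0.081
0.0 253 0.14
0.03 383 0.138
0.06 186 0.134
0.09 99 0.061
0.12 61 0.06
['pics/side_31.1.png', 'pics/scene_31.1.png']
```

Call:
send_rows --motion '[{"offset":[0,0,-5],"turn":0},{"offset":[0,0,-9],"turn":0},{"offset":[-5.1,19.5,-9],"turn":0},{"offset":[-5.1,19.5,-9],"turn":0},{"offset":[-5.1,19.5,-9],"turn":0},{"offset":[-5.1,19.5,-9],"turn":0},{"offset":[-5.1,19.5,-9],"turn":0},{"offset":[-5.1,19.5,-7],"turn":0}]'

```text
t: 31.9
eef_pos: [0.5301, -0.0905, 0.3708]
ee_rot: [3.141, 0.005, 3.079]
force: [0.3, -0.1, -0.5]
width: 0.0879
```

Call:
send_rows --motion '[{"offset":[0,0,0],"turn":0},{"offset":[0,0,0],"turn":0},{"offset":[0,0,0],"turn":0}]'

```text
t: 32.2
eef_pos: [0.5289, -0.0927, 0.3694]
ee_rot: [-3.141, 0.001, 3.075]
force: [0.1, 0.3, 0.4]
width: 0.0876
```

```bash
python3 - <<'E'
from rk import *
to(.529,-.0917,.221)
g=grab_frame("wrist"); P=wpts(g); q=P[box(P,[.48,-.14,.08],[.59,-.04,.103])];print("tall wrist",len(q),circ(q[:,:2]))
for n in("side","scene"):
    P,q,s,w=rk(n); t=P[box(P,[.48,-.14,.02],[.59,-.04,.095])];print("tall",len(t),circ(t[:,:2]))
    m=(abs(w)<.033)&(s>0)&(s<.15)&(q[:,2]>.085); print(n,"short s,w",circ(np.c_[s,w][m]),q[m,2].max())
    f=P[box(P,[.37,-.03,.03],[.44,.04,.1])]; print("fig",f.mean(0).round(3),len(f))
import glob,os
print(sorted(glob.glob("pics/*_*"),key=os.path.getmtime)[-2:])
E
```

```text
offset cm [ 0.    0.1  14.84] turn 0 len 14.8 at [ 0.5289 -0.0927  0.3694] rpy [-3.1415e+00  8.0000e-04  3.0750e+00] w 0.0876 F [0.1 0.3 0.4] t 32.2
tall wrist 1592 (array([ 0.5278185, -0.0932272]), np.float64(0.027884052689703367))
tall 840 (array([ 0.52792485, -0.09093612]), np.float64(0.028374571624796723))
side short s,w (array([0.12459869, 0.00186175]), np.float64(0.02834359550632057)) 0.12723253095836917
fig [0.4   0.014 0.058] 256
tall 754 (array([ 0.53043642, -0.09246413]), np.float64(0.028493194010778957))
scene short s,w (array([0.12654546, 0.00094862]), np.float64(0.02829144330583153)) 0.1274667653877638
fig [0.407 0.011 0.055] 167
['pics/side_32.3.png', 'pics/scene_32.4.png']
```

Call:
send_rows --motion '[{"offset":[0,0,4],"turn":0},{"offset":[0,0,8],"turn":0},{"offset":[0,0,12],"turn":0},{"offset":[0,0,14.8],"turn":0},{"offset":[0,0,14.8],"turn":0},{"offset":[0,0,14.8],"turn":0}]'

```text
t: 32.95
eef_pos: [0.5292, -0.0923, 0.2213]
ee_rot: [-3.141, -0.0, 3.076]
force: [0.2, 0.2, 0.7]
width: 0.0876
```

Call:
send_rows --motion '[{"offset":[0,0,0],"turn":0},{"offset":[0,0,0],"turn":0},{"offset":[0,0,0],"turn":0},{"offset":[0,0,0],"turn":0},{"offset":[0,0,0],"turn":0},{"offset":[0,0,0],"turn":0},{"offset":[0,0,0],"turn":0},{"offset":[0,0,0],"turn":0}]' --hand -1 --squeeze 25

```text
t: 33.75
eef_pos: [0.529, -0.0921, 0.2215]
ee_rot: [3.142, 0.001, 3.076]
force: [-1.9, 0.2, 7.6]
width: 0.0595
```

Call:
send_rows --motion '[{"offset":[0,0,-3],"turn":0},{"offset":[0,0,-8],"turn":0},{"offset":[0,0,-13],"turn":0},{"offset":[0,0,-15],"turn":0},{"offset":[0,0,-15],"turn":0},{"offset":[0,0,-15],"turn":0}]'

```text
t: 34.35
eef_pos: [0.5282, -0.0921, 0.3702]
ee_rot: [3.141, -0.0, 3.075]
force: [-0.6, -0.2, -2.3]
width: 0.0598
```

```bash
python3 - <<'E'
from h import *
s=get_state()["eef_pos"]; to(.465,-.2833,s[2],np.pi-.0655)
for n in("scene","side"):
    g=grab_frame(n); P=pts(g);P[g["range_z"]==0]=9
    q=P[box(P,[.47,-.15,.06],[.59,-.03,.2])]; print(n,len(q),q[:,2].min(),circ(q[:,:2]))
E
```

```text
offset cm [ 5.04e+00 -1.95e+01 -1.00e-02] turn -0.0 len 20.1 at [ 0.5282 -0.0921  0.3702] rpy [ 3.1409e+00 -3.0000e-04  3.0754e+00] w 0.0598 F [-0.6 -0.2 -2.3] t 34.4
scene 459 0.14590987455873972 (array([ 0.52657783, -0.09163155]), np.float64(0.03141503121930976))
side 492 0.14895949216968163 (array([ 0.52575834, -0.08242228]), np.float64(0.02399324272233724))
```

Call:
send_rows --motion '[{"offset":[5.0,-19.5,0],"turn":0},{"offset":[5.0,-19.5,0],"turn":0},{"offset":[5.0,-19.5,0],"turn":0},{"offset":[5.0,-19.5,0],"turn":0},{"offset":[5.0,-19.5,0],"turn":0},{"offset":[5.0,-19.5,1],"turn":0},{"offset":[5.0,-19.5,2],"turn":0},{"offset":[5.0,-19.5,2],"turn":0}]'

```text
t: 35.25
eef_pos: [0.4657, -0.2822, 0.3479]
ee_rot: [3.14, -0.004, 3.077]
force: [0.0, 0.1, -1.8]
width: 0.0597
```

```bash
python3 - <<'E'
from rk import *
to(.465,-.2833,.317)
for n in("scene","side"):
    P,q,s,w=rk(n,zh=.22); m=(abs(s+.093)<.045)&(abs(w)<.036)&(q[:,2]>.115)&(q[:,2]<.2)
    k=q[m]; print(n,m.sum(),"cup zmin",k[:,2].min() if m.any() else 0,"s,w",circ(np.c_[s,w][m]) if m.sum()>9 else 0)
    m=(abs(w)<.033)&(s>.05)&(s<.15)&(q[:,2]>.085); print(n,"short s,w",circ(np.c_[s,w][m]),q[m,2].max())
E
```

```text
offset cm [ 0.05 -0.12  3.09] turn 0 len 3.1 at [ 0.4657 -0.2822  0.3479] rpy [ 3.1403 -0.0043  3.0768] w 0.0597 F [ 0.   0.1 -1.8] t 35.2
scene 463 cup zmin 0.12287741415523123 s,w (array([-0.09040763,  0.00185293]), np.float64(0.02685538205656654))
scene short s,w (array([0.12657104, 0.00107058]), np.float64(0.02833475649946656)) 0.12791403774266707
side 504 cup zmin 0.12819873588686403 s,w (array([-0.09362856,  0.00048649]), np.float64(0.029120163466822162))
side short s,w (array([0.1237973 , 0.00176593]), np.float64(0.028482205910143277)) 0.12925743295137682
```

Call:
send_rows --motion '[{"offset":[0,-0.1,1.2],"turn":0},{"offset":[0,-0.1,2.4],"turn":0},{"offset":[0,-0.1,3.1],"turn":0},{"offset":[0,-0.1,3.1],"turn":0},{"offset":[0,-0.1,3.1],"turn":0},{"offset":[0,-0.1,3.1],"turn":0}]'

```text
t: 35.95
eef_pos: [0.4661, -0.2845, 0.32]
ee_rot: [-3.141, 0.001, 3.076]
force: [0.8, -0.4, -1.4]
width: 0.0599
```

```bash
python3 - <<'E'
from h import *
to(.465,-.2833,.3158)
E
```

```text
offset cm [0.12 0.11 0.42] turn 0 len 0.5 at [ 0.4661 -0.2845  0.32  ] rpy [-3.1413e+00  6.0000e-04  3.0757e+00] w 0.0599 F [ 0.8 -0.4 -1.4] t 36.0
```

Call:
send_rows --motion '[{"offset":[0.1,0.1,0.2],"turn":0},{"offset":[0.1,0.1,0.4],"turn":0},{"offset":[0.1,0.1,0.4],"turn":0},{"offset":[0.1,0.1,0.4],"turn":0}]'

```text
t: 36.35
eef_pos: [0.465, -0.2833, 0.3157]
ee_rot: [-3.142, 0.0, 3.076]
force: [0.2, -0.8, -2.1]
width: 0.0598
```

Call:
send_rows --motion '[{"offset":[0,0,0],"turn":0},{"offset":[0,0,0],"turn":0},{"offset":[0,0,0],"turn":0},{"offset":[0,0,0],"turn":0},{"offset":[0,0,0],"turn":0},{"offset":[0,0,0],"turn":0},{"offset":[0,0,0],"turn":0},{"offset":[0,0,0],"turn":0}]' --hand 1

```text
t: 37.15
eef_pos: [0.465, -0.2833, 0.3157]
ee_rot: [3.142, 0.0, 3.076]
force: [-0.4, 0.4, -0.9]
width: 0.0876
```

Call:
send_rows --motion '[{"offset":[0,0,0],"turn":0},{"offset":[0,0,0],"turn":0},{"offset":[0,0,0],"turn":0},{"offset":[0,0,0],"turn":0},{"offset":[0,0,0],"turn":0},{"offset":[0,0,0],"turn":0},{"offset":[0,0,0],"turn":0},{"offset":[0,0,0],"turn":0}]'

```text
t: 37.95
eef_pos: [0.465, -0.2834, 0.3157]
ee_rot: [-3.142, -0.0, 3.076]
force: [0.5, 0.7, 0.1]
width: 0.0876
```

Call:
send_rows --motion '[{"offset":[0,0,0],"turn":0},{"offset":[0,0,0],"turn":0},{"offset":[0,0,0],"turn":0},{"offset":[0,0,0],"turn":0},{"offset":[0,0,0],"turn":0},{"offset":[0,0,0],"turn":0},{"offset":[0,0,0],"turn":0},{"offset":[0,0,0],"turn":0}]'

```text
t: 38.75
eef_pos: [0.465, -0.2834, 0.3157]
ee_rot: [-3.142, 0.0, 3.076]
force: [0.6, 1.0, -0.0]
width: 0.0879
```

```bash
cat > chk.py <<'E'
from rk import *
print(get_state()["t"])
for n in("side","scene"):
    P,q,s,w=rk(n)
    for lo in np.arange(-.15,.15,.03):
        m=(abs(w)<.03)&(s>lo)&(s<lo+.03); print(round(lo,2),m.sum(),q[m,2].max().round(3) if m.any() else 0,end="; ")
    print()
    for nm,zt,a,b in(("upper cup",.135,-.13,.15),("low",.085,.1,.15)):
        m=(abs(w)<.034)&(s>a)&(s<b)&(q[:,2]>zt)
        if m.sum()>9: print(n,nm,circ(np.c_[s,w][m]),q[m,2].max())
    k=P[box(P,[.55,.14,.03],[.7,.3,.06])]; print("lid",((k.max(0)+k.min(0))/2).round(3),k[:,2].max() if len(k) else 0)
    k=P[box(P,[.44,.3,.14],[.54,.39,.23])]; print("brush",((k.max(0)+k.min(0))/2).round(3),k[:,2].max().round(4))
E
python3 chk.py; ls -t pics|head -2
```

```text
38.75
-0.15 100 0.098; -0.12 79 0.092; -0.09 89 0.09; -0.06 92 0.084; -0.03 78 0.081; 0.0 92 0.079; 0.03 448 0.172; 0.06 326 0.169; 0.09 324 0.164; 0.12 235 0.126; 
side upper cup (array([0.06979298, 0.00148199]), np.float64(0.02856986236713411)) 0.17180863461691104
side low (array([0.12472866, 0.00205301]), np.float64(0.02824776126074299)) 0.16117865793132297
lid [0.624 0.221 0.036] 0.0420991806215637
brush [0.485 0.345 0.18 ] 0.2186
-0.15 60 0.095; -0.12 98 0.094; -0.09 106 0.087; -0.06 91 0.084; -0.03 123 0.08; 0.0 86 0.075; 0.03 243 0.169; 0.06 495 0.168; 0.09 425 0.162; 0.12 306 0.124; 
scene upper cup (array([0.07235296, 0.00039415]), np.float64(0.028414605461854037)) 0.16852156606015245
scene low (array([0.12691063, 0.00113747]), np.float64(0.028152265747967288)) 0.16174601323160354
lid [0.628 0.22  0.036] 0.042155275325362895
brush [0.488 0.344 0.179] 0.2173
scene_38.9.png
side_38.8.png
```

Call:
send_rows --motion '[{"offset":[0,0,-4],"turn":0},{"offset":[0,0,-8],"turn":0},{"offset":[0,0,-12],"turn":0},{"offset":[0,0,-12],"turn":0},{"offset":[0,0,-12],"turn":0},{"offset":[0,0,-12],"turn":0},{"offset":[0,0,-12],"turn":0},{"offset":[0,0,-12],"turn":0}]'

```text
t: 39.65
eef_pos: [0.4649, -0.2833, 0.4346]
ee_rot: [3.141, -0.002, 3.076]
force: [0.2, 0.4, -0.2]
width: 0.0879
```

```bash
python3 chk.py; cp $(ls -t pics/scene_*|head -1) pics/final.png
```

```text
39.65
-0.15 99 0.097; -0.12 83 0.093; -0.09 87 0.09; -0.06 92 0.084; -0.03 83 0.081; 0.0 91 0.079; 0.03 455 0.171; 0.06 332 0.169; 0.09 329 0.164; 0.12 230 0.126; 
side upper cup (array([0.06982549, 0.0014156 ]), np.float64(0.02842760897039241)) 0.17134248777606192
side low (array([0.12476644, 0.00195728]), np.float64(0.028397462013591397)) 0.12793738225638174
lid [0.625 0.221 0.037] 0.04224096797119381
brush [0.485 0.345 0.18 ] 0.2186
-0.15 73 0.096; -0.12 103 0.095; -0.09 105 0.089; -0.06 94 0.084; -0.03 123 0.081; 0.0 85 0.075; 0.03 244 0.17; 0.06 497 0.168; 0.09 432 0.164; 0.12 320 0.125; 
scene upper cup (array([0.07250657, 0.00042104]), np.float64(0.028464741940701147)) 0.1696951271912308
scene low (array([0.1270624, 0.0009524]), np.float64(0.0282234773700036)) 0.16123700609812264
lid [0.628 0.22  0.036] 0.041125870237966766
brush [0.488 0.344 0.179] 0.2175
```

View pics/final.png

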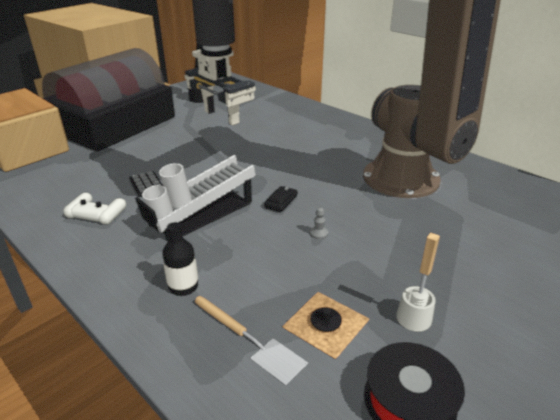

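The final view shows both cups in the lane at the stop, at (155,200) and (175,185). The lid is on the mat at (326,320), the brush is in its pot at (417,305), and the figurine, bottle and spatula look where they were. I'm handing the job in.

```bash
python3 -c "
from station import *
print(job_done())"
```

```text
the job is handed in; nothing more can be done
None
```

The job is finished and handed in at about 40 s of robot time. I laid the lid knob up on the mat, scrubbed the short cup and then the tall cup, and stood the brush back in its pot. I then released each cup at the top of the rack, short cup first, and it rolled down. No middle cup was visible in any picture, so I took it as absent.

**Last checks:**
- **Cups:** the short cup is at the stop, about 31 mm from the plate. The tall cup is against it, with centres about 55 mm apart measured at their upper parts. Both are within 2 mm of the lane's middle, and their positions did not change between two looks about 1 s apart.
- **Brush:** it stands upright in the pot at its starting height (top at 0.218 m).
- **Lid:** it is about 1 mm from the mat's centre.
- **Bystanders:** the figurine, bottle and spatula look unmoved in the last picture. I did not re-measure the bottle or the spatula.

**What disagreed:**
- **Brush slip:** the brush slid up a few millimetres in the grip in the short cup. I went lower and repeated the down-up-down to be sure of the depth. I also repeated the up and down in the tall cup as a precaution.
- **Camera offset:** the scene and side views differed by about 2.5 mm throughout, so I used their average.

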